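# Unload the bracket fixture and lock the first-off in the checking gauge

## Task

Swing the hinged clamp bar of the green fixture right up and slide the stamped brackets out from beneath it, towards their tab ends. Lay the blue bracket flat on the narrow rib of the checking gauge, its toe close to the end stop, and turn the cam clockwise until its lobe bears on the bracket and pins it against the fence; lay every plain steel bracket flat on the yellow sloped rack, tab uphill. Leave the clamp bar fully down again, and do not disturb the tools and things standing about.

Things in the scene. Friction and masses are not known exactly. Their poses are not given: they have to be found in the camera images.
- fixture: green fixture, bed 110 (x) x 200 x 25 mm high; origin under its middle. Brackets lie in lanes at y = -63, -21, 21, 63 mm (any order, some empty), mid-base at x = 0, tabs at -x, rails 6 high beside them. A keeper 2.5 mm over their rear 12 mm stops lifting: slide them over 15 mm to -x first (60 is well clear). The lowered bar blocks their beads
- bar (a joint): clamp bar angle: 0 = down, level along the fixture's -y over the brackets; grows as its free end swings up; 1.57 = upright; 1.75 = end stop, leaning back. 0.32 kg; falls shut from low angles, stays when left at 1.5 or more (friction 0.12 N m)
- bar_knob (a point): middle of the red round grip (26 mm diameter, 18 wide along its axis, which is parallel to the fixture's x) at the bar's free end, 242 mm from the hinge. Pinched across the 18 mm it can turn in the fingers as the bar swings. When down it is 41 mm above the bare table
- bar_hinge (a point): point on the bar's hinge axis, which is parallel to the fixture's x: fixture x = 10, y = 130 mm, 41 mm above the table
- blue_tab (a point): blue bracket, always there. L bracket, base 90 (own x) x 28 x 6 mm, upright tab 8 (x) x 28 wide x 40 high across its -x end; bead 5 high at 63-68 mm from that end. 0.11-0.22 kg. Point: middle of the tab, 28 above the underside, 41 from mid-base; x points to the toe 86 mm off, z up. Grip the tab's 8 mm, closing along x, tips over 7 mm above the underside
- gauge: grey checking gauge, base 130 (x) x 120 mm; origin on the table under the rib. Rib along x: 18 wide, x -50 to 46, top 40 mm up. Fence face at y = 14 (x -30 to 50), end stop face at x = 50, both 8 mm above the rib. The bracket lies along the rib, tab at -x, mid-base at x = 0 to 5. Fence to released cam: 34 mm
- cam (a joint): angle of the brass eccentric cam, clockwise from above positive; 0 = lobe turned away (starts at 0 to 0.25), limit 2.6. Disc radius 20 mm, 7 mm off-centre, level with the bracket; friction 0.12 N m, stays where left. With the bracket against the fence the lobe bears at about 1.43 and goes hardly further
- cam_grip (a point): on the cam's axis (gauge x = 20, y = -33), 76 mm above the table, in the black wing grip on top: 44 mm long, 12 thick, from 54 to 90 mm above the table; its length lies along this point's x, which is the gauge's x at cam angle 0 and turns with the cam
- rack: yellow sloped rack, footprint 120 (x) x 170 mm, origin on the table under its middle
- deck: the rack's sloping deck, 130 (x) x 160 mm between side walls 12 high, falling at 0.3 rad towards its +x; origin in the middle of the upper surface, 55 mm above the table, x downhill, z square to the surface. A ledge 12 high closes the downhill end (x = 65). Three brackets fit side by side at y = -48, 0, 48 mm
- plain1_tab (a point): plain bracket, may be absent. L bracket, base 90 (own x) x 28 x 6 mm, upright tab 8 (x) x 28 wide x 40 high across its -x end; bead 5 high at 63-68 mm from that end. 0.11-0.22 kg. Point: middle of the tab, 28 above the underside, 41 from mid-base; x points to the toe 86 mm off, z up. Grip the tab's 8 mm, closing along x, tips over 7 mm above the underside
- plain2_tab (a point): plain bracket, may be absent. L bracket, base 90 (own x) x 28 x 6 mm, upright tab 8 (x) x 28 wide x 40 high across its -x end; bead 5 high at 63-68 mm from that end. 0.11-0.22 kg. Point: middle of the tab, 28 above the underside, 41 from mid-base; x points to the toe 86 mm off, z up. Grip the tab's 8 mm, closing along x, tips over 7 mm above the underside
- plain3_tab (a point): plain bracket, may be absent. L bracket, base 90 (own x) x 28 x 6 mm, upright tab 8 (x) x 28 wide x 40 high across its -x end; bead 5 high at 63-68 mm from that end. 0.11-0.22 kg. Point: middle of the tab, 28 above the underside, 41 from mid-base; x points to the toe 86 mm off, z up. Grip the tab's 8 mm, closing along x, tips over 7 mm above the underside
- wrench: wrench lying about, 160 mm long, bystander
- screwdriver: screwdriver lying about, 170 mm, bystander
- brush: brush lying about, 160 mm, bystander
- oiler: red can, 52 mm diameter, 120 mm high, bystander
- collar: steel collar 48 mm diameter, 18 high, bystander
Mind the look-alikes: they are no part of the job. What is shaped like the part that bears plain2_tab but red or turquoise is not meant. What is shaped like the part that bears plain1_tab but red is not meant.

How it is judged:
On the way, in this order (a step that is already met when the one before it is completed fails the run):
1. the clamp bar is swung up to at least 1.4 rad (value of joint bar above 1.4 rad), for 0.2 s.
2. the blue bracket lies on the gauge's rib and the turned cam bears on it (x of blue_tab in the frame of gauge between -0.056 and -0.03 m and y of blue_tab in the frame of gauge between -0.004 and 0.004 m and z of blue_tab in the frame of gauge between 0.063 and 0.073 m and angle between the x axis of blue_tab and the x axis of gauge, either way round below 0.1 rad and angle between blue_tab's own z axis and vertical below 0.1 rad and value of joint cam above 1.1 rad and contact force between cam and blue above 1 N), for 0.1 s.
At the end, for the whole second after the job is handed in: blue bracket flat (0.1 rad) on the rib, toe to the stop (15 mm), within 4 mm of the fence, cam at 1.2 to 2.0 rad; each plain bracket present flat (0.1 rad, 5 mm) on the deck inside its walls, tab in the uphill half; bar below 0.06 rad; all at rest (x of blue_tab in the frame of gauge between -0.056 and -0.03 m and y of blue_tab in the frame of gauge between -0.004 and 0.004 m and z of blue_tab in the frame of gauge between 0.063 and 0.073 m and angle between the x axis of blue_tab and the x axis of gauge, either way round below 0.1 rad and angle between blue_tab's own z axis and vertical below 0.1 rad and value of joint cam between 1.2 and 2 rad and x of plain1_tab in the frame of deck between -0.075 and 0 m and y of plain1_tab in the frame of deck between -0.072 and 0.072 m and z of plain1_tab in the frame of deck between 0.023 and 0.034 m and angle between the z axis of each of plain1_tab, plain2_tab, plain3_tab and the z axis of deck, either way round below 0.1 rad and linear speed of each of plain1, plain2, plain3, blue below 0.02 m/s and x of plain2_tab in the frame of deck between -0.075 and 0 m and y of plain2_tab in the frame of deck between -0.072 and 0.072 m and z of plain2_tab in the frame of deck between 0.023 and 0.034 m and x of plain3_tab in the frame of deck between -0.075 and 0 m and y of plain3_tab in the frame of deck between -0.072 and 0.072 m and z of plain3_tab in the frame of deck between 0.023 and 0.034 m and value of joint bar below 0.06 rad); the robot touches nothing.
It fails at once if a bystander is moved more than 5 cm (distance of any of wrench, screwdriver, brush, oiler, collar from where it was at the start of the episode above 0.05 m).
Of plain1, plain2, plain3 only 1 to 3 are there at a start; the rules pass over those that are not, and their reading is None.
At some moment in a run one of plain1, plain2, plain3 may be knocked a few centimetres aside while the robot is not near it.
It also fails if it takes over 210 s, if anything falls off the work surface, if the arm or the gripper's body presses on something with over 40 N, if the wrist force passes 120 N, or if a joint passes its speed limit or range.

## Robot

A 6-joint arm with a two-finger parallel gripper is mounted at the origin on the work surface. World frame = base frame: x ahead of the robot, y to its left, z up, the work surface at z = 0. Lengths are in m, angles in rad, forces in N, time in s.
With the tool pointing down it reaches from about 0.375 to 0.825 m from the base axis. Payload 5.5 kg.
Tool frame: the origin (TCP) lies between the finger pads; the fingertips stand 8 mm ahead of it and the grasp point (between the pads) lies 11 mm behind it; z points along the fingers, x is the direction in which the jaws open and shut, and the axes are right-handed (so a half turn about z gives the same grasp; the last joint's range is limited). The gripper opens to 85 mm and grips with 20 to 120 N. Pads are 22 mm wide; open, the fingers measure 114 mm over their backs; the gripper's body (76 mm by 85 mm) begins 54 mm behind the grasp point. The pads swing forward as they close: fully open they stand 13 mm farther back than shut.
Start: joints at [1.101, 0.314, -0.047, 1.21, 0, 1.571], TCP at [0.272, 0.535, 0.204] pointing down, gripper open.
Joint ranges: [-2.67, 2.67], [-0.69, 1.73], [-1.03, 1.25], [-2.08, 2.16], [-1.42, 1.45], [-3.14, 3.14]. Speed limits (rad/s): [2.39, 2.39, 3.01, 3.14, 3.14, 3.14].

## Interface

Orientations are given as a unit quaternion [w, x, y, z].
In Python, from cell import get_state, viewer, r, finder gives the robot as it stands. The module is installed in compiled form; this text tells all that it offers.
- The arm moves only by the tool carry_out, never from a script. Its argument "increments" is a list of rows, each a list of 3 entries, a list of its own where there are three numbers: the shift along the tool's x, y, z in m, then the turn, a rotation vector about the tool's x, y, z in rad, then the closure, from 0 (fully open) to 1 (shut). A call has 1 to 20 rows; each row shifts and turns the commanded pose from where the row before left it, along the tool's axes as they then stand; what a row does not reach is not made up. A row lasts 1/12 s, in which the tool goes at most 41.7 mm and 7.16 degrees, less where a joint would pass 70% of its speed; a pose out of reach is approached as far as the arm can. A call with a gripper value outside its range is refused whole. The fingers move at their own pace and stop on an object; "force" is the grip in N (left out, the last holds). Time passes only in rows, so rows that do not move let the fingers close. It gives the time, the measured TCP pose, the force and the opening at its end, in the units of the state.
- get_state(): the state, without advancing time (a new reading comes with each control period).
- viewer.camera(name): name is "side" or "top" or "wrist"; returns (picture, depth): 480x640x3 uint8, red, green, blue; 480x640 float32, m along the optical axis (not along the pixel's ray), 0 where there is no reading.
- viewer.camera_info(name): a dict with "intrinsics" (3x3 intrinsics, pixels), "rvec" (rotation vector, rad) and "tvec" (3), from world to camera coordinates, as OpenCV has them; the wrist camera has in their place "tool_from_camera" (4x4, takes a point from camera to tool coordinates, whose origin is the TCP and whose axes are the tool frame's). Camera axes: x right, y down, z forward; pixel columns grow to the right and rows downward; lengths in m; the calibration is good to about 2 mm. The wrist camera is an equidistant fisheye: a pixel r from the principal point sees the ray r / f radians off the axis. A picture is of the moment at which its call begins: read the wrist's pose just before it. camera_info takes no time and is no camera call.
- r.finish_job(): hands the job in, once; it reports no verdict.
Trained networks look in the newest picture that a camera, given by its name, has taken for a name from the list of things; names that differ only in an ending like _2 or _b are one class to them, and where a whole thing is asked for, a point or a joint stands for the part that bears it (a point fixed in the world has none). Each returns a list of dicts, best first, with "p" (0 to 1); they miss things now and then, are a little off and sometimes report something else, mostly with a low value. They report only what shows in the picture. A call takes as long as a camera call. They do not tell look-alikes from the thing itself.
- finder.look_for(thing, camera): "centre" ([column, row] as shares, 0 to 1, of the picture: columns of its width, rows of its height, amid what is visible of it).
- finder.place_of(thing, camera): "centre" ([column, row] as shares, 0 to 1, of the picture: columns of its width, rows of its height: a listed point, or the origin of a listed thing).
The state is a dict: "time_s": time; "joint_positions": joint angles; "joint_vel": joint speeds; "joint_efforts": joint torques, N m; "position": TCP position; "tool_rot": TCP orientation; "ft_force": force on the tool from outside, world axes, zero at the start; "wrist_torque": the same for the moment, N m; "grip_width": finger opening in m.
Only numpy, scipy, OpenCV 4.12 (cv2) and the standard library are available. Lean on these libraries where they do the work, as an engineer would, in place of code of your own. Each camera call takes 0.05 s, during which the arm holds its last target. There are 200 camera calls.

## Working session

There is one attempt and no reset: what is moved stays moved. The work goes in short steps, Python scripts to look and compute and a tool call to move; the robot and the scene stay as the last step left them, time stands still between calls to the robot, and variables do not carry over. Pictures are saved under pics/ and viewed, about 12 in all and at most 16, crops included, and the job is handed in when it is done.

Besides the shell and the picture viewer there is one more tool, called after "Emit:" in YAML: its name, and indented under it one key for each argument. carry_out: Moves the arm, as the interface text tells. Its arguments: {"type":"object","properties":{"increments":{"type":"array","items":{"type":"array"}},"force":{"type":"number"}},"required":["increments"]}

```bash
mkdir -p pics
cat > h.py <<'E'
import numpy as np, cv2
from scipy.spatial.transform import Rotation as R
from cell import get_state, viewer, r, finder
def snap(c,name=None):
    s=get_state(); p,d=viewer.camera(c)
    if name: cv2.imwrite(f'pics/{name}.png',p[:,:,::-1])
    return s,p,d
def fixed(c):
    i=viewer.camera_info(c); K=np.array(i['intrinsics']); Rm=cv2.Rodrigues(np.array(i['rvec'],float))[0]; t=np.array(i['tvec'],float).ravel()
    return K,Rm,t
def at_depth(c,u,v,d):   # pixel -> world at given depth
    K,Rm,t=fixed(c); ray=np.linalg.inv(K)@np.array([u,v,1.]); return Rm.T@(ray*d-t)
def at_z(c,u,v,z):
    K,Rm,t=fixed(c); ray=Rm.T@np.linalg.inv(K)@np.array([u,v,1.]); o=-Rm.T@t; return o+ray*(z-o[2])/ray[2]
def cloud(c,d):
    K,Rm,t=fixed(c); v,u=np.indices(d.shape); P=np.stack([(u-K[0,2])/K[0,0]*d,(v-K[1,2])/K[1,1]*d,d],-1); return (P-t)@Rm
E
python3 - <<'E'
from h import *
s,p,d=snap('top','top0'); 
print({k:np.round(v,3).tolist() for k,v in s.items()})
K,Rm,t=fixed('top'); print(K,-Rm.T@t,Rm)
np.save('top0.npy',d)
for n in ['fixture','bar_knob','bar_hinge','blue_tab','gauge','cam_grip','rack','deck','plain1_tab','wrench','screwdriver','brush','oiler','collar']:
    for q in finder.place_of(n,'top'):
        if q['p']<.15: continue
        u,v=q['centre'][0]*640,q['centre'][1]*480
        dd=d[int(min(v,479)),int(min(u,639))]
        print(n,round(q['p'],2),round(u),round(v),at_depth('top',u,v,dd).round(3))
snap('side','side0'); print(fixed('side'))
E
```

```text
{'time_s': 0.0, 'joint_positions': [1.101, 0.314, -0.048, 1.21, -0.0, 1.571], 'joint_vel': [-0.0, -0.0, 0.0, 0.001, 0.001, -0.001], 'joint_efforts': [-0.001, -53.959, 33.974, 0.019, 0.0, 0.0], 'position': [0.271, 0.534, 0.203], 'tool_rot': [0.0, 0.852, 0.523, -0.001], 'ft_force': [-0.774, 0.407, 0.743], 'wrist_torque': [0.024, -0.04, -0.035], 'grip_width': 0.086}
[[543.25089506   0.         309.89015524]
 [  0.         543.25089506 238.40086637]
 [  0.           0.           1.        ]] [0.45835039 0.05100924 1.16952686] [[-0.02343574 -0.99970417  0.00650752]
 [-0.99626856  0.02281337 -0.08323763]
 [ 0.08306455 -0.00843397 -0.99650848]]
fixture 0.82 216 262 [0.508 0.239 0.031]
bar_knob 0.85 265 258 [0.513 0.136 0.051]
bar_knob 0.67 508 231 [ 0.554 -0.355  0.087]
bar_knob 0.21 226 186 [0.671 0.219 0.016]
bar_hinge 0.58 153 254 [0.527 0.364 0.051]
blue_tab 0.62 202 281 [0.47  0.263 0.062]
gauge 0.82 478 244 [ 0.532 -0.305  0.052]
cam_grip 0.87 508 236 [ 0.544 -0.356  0.087]
rack 0.83 361 270 [ 0.483 -0.063  0.052]
deck 0.63 362 276 [ 0.472 -0.063  0.054]
deck 0.4 393 153 [ 0.735 -0.143  0.018]
plain1_tab 0.86 162 332 [0.367 0.35  0.038]
plain1_tab 0.58 224 280 [0.47  0.218 0.063]
plain1_tab 0.47 393 153 [ 0.735 -0.142  0.019]
wrench 0.7 207 342 [0.34  0.264 0.005]
screwdriver 0.64 204 283 [0.465 0.266 0.027]
screwdriver 0.56 225 183 [0.677 0.22  0.02 ]
brush 0.87 392 154 [ 0.733 -0.14   0.019]
oiler 0.64 284 161 [0.699 0.09  0.122]
collar 0.77 406 342 [ 0.331 -0.158  0.002]
(array([[492.63472256,   0.        , 317.18418868],
       [  0.        , 492.63472256, 242.34991111],
       [  0.        ,   0.        ,   1.        ]]), array([[ 0.76058187, -0.64922657, -0.00448074],
       [-0.4458264 , -0.51725258, -0.73053993],
       [ 0.47196826,  0.55763306, -0.68285528]]), array([-0.39802932,  0.34300324,  0.95626156]))
```

View pics/top0.png

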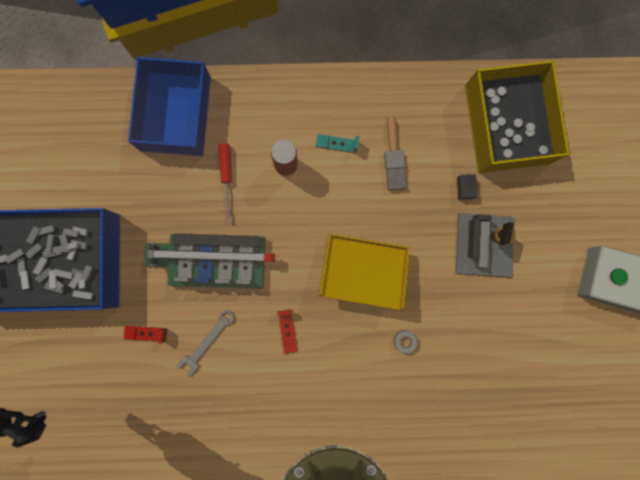

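View pics/side0.png

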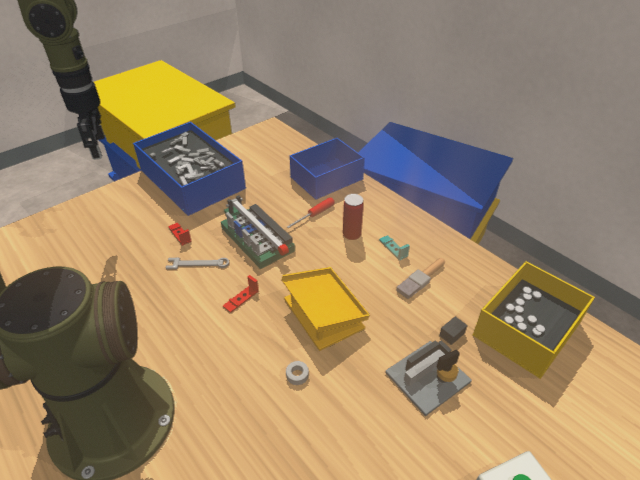

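Fixture, bar to the right/-y with knob at (268,258); four brackets in lanes, order from left: plain, blue, plain, plain. The rack is at (365,272), the gauge at (484,245) with the cam on its right. Red and turquoise look-alikes lie loose. Next I measure the frames from the top depth.

Run:
```python
from h import *
d=np.load('top0.npy'); p=cv2.imread('pics/top0.png'); W=cloud('top',d); hsv=cv2.cvtColor(p,cv2.COLOR_BGR2HSV).astype(int)
H,S,V=hsv[...,0],hsv[...,1],hsv[...,2]
def box(u0,u1,v0,v1):
    m=np.zeros(d.shape,bool); m[v0:v1,u0:u1]=1; return m
def rect(m,n):
    P=W[m]; 
    c,s,a=cv2.minAreaRect(P[:,:2].astype(np.float32)); print(n,len(P),np.round(c,4),np.round(s,3),round(a,1),'z',np.percentile(P[:,2],[5,50,95]).round(4))
    return P
z=W[...,2]
b=box(138,280,225,298)
for lo,hi in [(.012,.070),(.018,.029)]: rect(b&(z>lo)&(z<hi)&(H>35)&(H<90)&(S>60),'green %g'%lo)
# bar : bright, low sat z .045-.055
m=b&(z>.043)&(z<.056)&(S<60)&(V>120)&box(138,280,248,264)
P=rect(m,'bar'); l=cv2.fitLine(P[:,:2].astype(np.float32),cv2.DIST_HUBER,0,.01,.01).ravel(); print(l,np.arctan2(l[1],l[0]))
rect(b&(S>150)&((H<8)|(H>172))&(z>.02),'knob')
m=b&(z>.058)&(z<.072); n,lab,st,ce=cv2.connectedComponentsWithStats(m.astype(np.uint8))
for i in range(1,n):
    if st[i,4]>8: q=W[lab==i]; print('tab',st[i,4],ce[i].round(1),q.mean(0).round(4),np.ptp(q[:,:2],axis=0).round(3))
b=box(450,520,205,285)
rect(b&(z>.004)&(z<.014),'gbase')
rect(b&(z>.036)&(z<.0435),'rib'); rect(b&(z>.0455)&(z<.052),'fence');rect(b&(z>.075),'wing')
print('gauge z hist',np.histogram(z[b],np.arange(0,.1,.004)))
b=box(315,415,230,315)&(H>15)&(H<35)&(S>150)
P=rect(b&(z>.01),'rack')
# plane ransac
rng=np.random.default_rng(0);best=0
for _ in range(300):
    q=P[rng.choice(len(P),3,False)];nn=np.cross(q[1]-q[0],q[2]-q[0]);nn/=np.linalg.norm(nn)+1e-12;i=abs((P-q[0])@nn)<.002
    if i.sum()>best and abs(nn[2])>.8:best=i.sum();I=i
c=P[I].mean(0);n_=np.linalg.svd(P[I]-c)[2][2];n_*=np.sign(n_[2]);print('deck',best,c.round(4),n_.round(4),'tilt',np.arccos(n_[2]),'downhill az',np.arctan2(n_[1],n_[0]))
rect_=rect(b&(abs((W-c)@n_)<.003),'deck face')
rect(b&((W-c)@n_>.006),'walls')
```

```text
green 0.012 750 [0.5114 0.2677] [0.253 0.105] 86.9 z [0.0144 0.0243 0.0281]
green 0.018 671 [0.51   0.2417] [0.2   0.105] 86.9 z [0.021  0.0245 0.0278]
bar 637 [0.5218 0.2518] [0.225 0.012] 86.7 z [0.0453 0.0486 0.0522]
[0.05441464 0.9985184  0.52201086 0.25226462] 1.5163548
knob 79 [0.5151 0.1276] [0.018 0.017] 87.7 z [0.048  0.0518 0.056 ]
tab 54 [180.6 279. ] [0.4739 0.3056 0.064 ] [0.009 0.027]
tab 57 [200.8 280. ] [0.4711 0.2647 0.0642] [0.009 0.029]
tab 56 [221.6 280.7] [0.4686 0.2226 0.0644] [0.009 0.028]
tab 56 [242.5 281.5] [0.466  0.1802 0.0644] [0.007 0.026]
gbase 2020 [ 0.5317 -0.3358] [0.15  0.162] 88.2 z [0.0052 0.0092 0.0126]
rib 459 [ 0.5408 -0.3178] [0.089 0.089] 44.7 z [0.0366 0.0393 0.0427]
fence 304 [ 0.5482 -0.3393] [0.086 0.089] 85.0 z [0.046  0.0481 0.051 ]
wing 195 [ 0.4969 -0.1621] [0.041 0.431] 15.6 z [0.0782 0.0885 1.1695]
gauge z hist (array([ 824,  623, 1213,  231,   39,   39,   42,   50,   75,  280,  199,
        204,  158,   21,   18,   24,   14,   14,   15,   14,   21,   46,
         75,   11]), array([0.   , 0.004, 0.008, 0.012, 0.016, 0.02 , 0.024, 0.028, 0.032,
       0.036, 0.04 , 0.044, 0.048, 0.052, 0.056, 0.06 , 0.064, 0.068,
       0.072, 0.076, 0.08 , 0.084, 0.088, 0.092, 0.096]))
rack 5389 [ 0.4845 -0.0547] [0.198 0.132] 79.0 z [0.0369 0.0549 0.0733]
deck 3251 [ 0.4769 -0.0671  0.0553] [ 0.2868 -0.0552  0.9564] tilt 0.2963763152882903 downhill az -0.19010077143343979
deck face 4118 [ 0.4801 -0.0653] [0.166 0.127] 79.2 z [0.0371 0.0553 0.0724]
walls 564 [ 0.4857 -0.055 ] [0.198 0.13 ] 79.0 z [0.0428 0.0558 0.0852]
```

```bash
cat >> h.py <<'E'
def down(az,tilt=0.):   # tool z down, x at azimuth az; tilt>0 about tool y after
    return R.from_matrix(np.array([[np.cos(az),np.sin(az),0],[np.sin(az),-np.cos(az),0],[0,0,-1.]]))*R.from_rotvec([0,tilt,0])
FIX=np.array([.511,.2412]); FY=-.057
def fx(x,y): c,s=np.cos(FY),np.sin(FY); return FIX+[c*x-s*y,s*x+c*y]
def pose():
    s=get_state(); q=s['tool_rot']; return np.array(s['position']),R.from_quat([q[1],q[2],q[3],q[0]])
def plan(way,P0=None):
    """way: list of (pos TCP, Rot or None, rows or None, closure)"""
    p,q=pose() if P0 is None else P0
    for (tp,tr,n,c) in way:
        tp=np.array(tp,float); tr=q if tr is None else tr
        w=(q.inv()*tr).as_rotvec(); n=n or int(max(np.ceil(np.linalg.norm(tp-p)/.035),np.ceil(np.linalg.norm(w)/.11),1))
        rows=[]; cp,cq=p,q
        for i in range(1,n+1):
            np_=p+(tp-p)*i/n
            a=np.round(cq.inv().apply(np_-cp),4); b=np.round(w/n,4)
            rows.append([a.tolist(),b.tolist(),c]); cp=cp+cq.apply(a); cq=cq*R.from_rotvec(b)
        if all(x==rows[0] for x in rows): print(n,'x',str(rows[0]).replace(' ',''))
        else: print(n,'rows',str(rows).replace(' ',''))
        p,q=cp,cq
    print('end',p.round(4))
    return p,q
E
python3 - <<'E'
from h import *
k=fx(.010,-.116); R0=down(FY)
print(k)
p=plan([([*k,.12],R0,None,.45),([*k,.032],None,5,.45)])
W=[]
for a in np.linspace(0,1.6,33)[1:]:
    g=fx(.010,.130-.242*np.cos(a)-.004); W.append(([*g,.032+.242*np.sin(a)],None,1,.9))
plan(W,p)
E
```

```text
[0.51437534 0.1248187 ]
14 rows [[[-0.0183,0.0287,0.006],[-0.0,-0.0,0.0827],0.45],[[-0.0158,0.0302,0.006],[-0.0,-0.0,0.0827],0.45],[[-0.0133,0.0313,0.006],[-0.0,-0.0,0.0827],0.45],[[-0.0107,0.0323,0.0061],[-0.0,-0.0,0.0827],0.45],[[-0.0079,0.0331,0.006],[-0.0,-0.0,0.0827],0.45],[[-0.0052,0.0337,0.006],[-0.0,-0.0,0.0827],0.45],[[-0.0024,0.0339,0.006],[-0.0,-0.0,0.0827],0.45],[[0.0004,0.0341,0.006],[-0.0,-0.0,0.0827],0.45],[[0.0032,0.0339,0.006],[-0.0,-0.0,0.0827],0.45],[[0.0061,0.0335,0.006],[-0.0,-0.0,0.0827],0.45],[[0.0087,0.0329,0.0061],[-0.0,-0.0,0.0827],0.45],[[0.0115,0.032,0.006],[-0.0,-0.0,0.0827],0.45],[[0.014,0.0311,0.006],[-0.0,-0.0,0.0827],0.45],[[0.0166,0.0297,0.006],[-0.0,-0.0,0.0827],0.45]]
5 x [[-0.0,-0.0,0.0176],[0.0,0.0,0.0],0.45]
end [0.5144 0.1248 0.032 ]
1 x [[-0.0,-0.0003,-0.0121],[0.0,0.0,0.0],0.9]
1 x [[0.0,-0.0009,-0.0121],[0.0,0.0,0.0],0.9]
1 x [[0.0,-0.0015,-0.012],[0.0,0.0,0.0],0.9]
1 x [[0.0,-0.0021,-0.0119],[0.0,0.0,0.0],0.9]
1 x [[0.0,-0.0027,-0.0118],[0.0,0.0,0.0],0.9]
1 x [[0.0,-0.0033,-0.0116],[0.0,0.0,0.0],0.9]
1 x [[0.0,-0.0039,-0.0115],[0.0,0.0,0.0]
[... 475 characters left out ...]
0.0093,-0.0078],[0.0,0.0,0.0],0.9]
1 x [[0.0,-0.0096,-0.0072],[0.0,0.0,0.0],0.9]
1 x [[0.0,-0.0101,-0.0068],[0.0,0.0,0.0],0.9]
1 x [[0.0,-0.0103,-0.0063],[0.0,0.0,0.0],0.9]
1 x [[0.0,-0.0106,-0.0058],[0.0,0.0,0.0],0.9]
1 x [[0.0,-0.011,-0.0052],[0.0,0.0,0.0],0.9]
1 x [[0.0,-0.0111,-0.0047],[0.0,0.0,0.0],0.9]
1 x [[0.0,-0.0114,-0.0041],[0.0,0.0,0.0],0.9]
1 x [[0.0,-0.0116,-0.0035],[0.0,0.0,0.0],0.9]
1 x [[0.0,-0.0117,-0.0029],[0.0,0.0,0.0],0.9]
1 x [[0.0,-0.0119,-0.0024],[0.0,0.0,0.0],0.9]
1 x [[0.0,-0.0119,-0.0017],[0.0,0.0,0.0],0.9]
1 x [[0.0,-0.0121,-0.0012],[0.0,0.0,0.0],0.9]
1 x [[0.0,-0.0121,-0.0005],[0.0,0.0,0.0],0.9]
1 x [[0.0,-0.0121,0.0],[0.0,0.0,0.0],0.9]
end [0.5285 0.3735 0.2739]
```

Emit:
carry_out:
  increments:
    - [[-0.018, 0.029, 0.006], [0, 0, 0.083], 0.45]
    - [[-0.016, 0.03, 0.006], [0, 0, 0.083], 0.45]
    - [[-0.013, 0.031, 0.006], [0, 0, 0.083], 0.45]
    - [[-0.011, 0.032, 0.006], [0, 0, 0.083], 0.45]
    - [[-0.008, 0.033, 0.006], [0, 0, 0.083], 0.45]
    - [[-0.005, 0.034, 0.006], [0, 0, 0.083], 0.45]
    - [[-0.002, 0.034, 0.006], [0, 0, 0.083], 0.45]
    - [[0, 0.034, 0.006], [0, 0, 0.083], 0.45]
    - [[0.003, 0.034, 0.006], [0, 0, 0.083], 0.45]
    - [[0.006, 0.0335, 0.006], [0, 0, 0.083], 0.45]
    - [[0.009, 0.033, 0.006], [0, 0, 0.083], 0.45]
    - [[0.0115, 0.032, 0.006], [0, 0, 0.083], 0.45]
    - [[0.014, 0.031, 0.006], [0, 0, 0.083], 0.45]
    - [[0.0165, 0.03, 0.006], [0, 0, 0.08], 0.45]
    - [[0, 0, 0], [0, 0, 0], 0.45]
    - [[0, 0, 0], [0, 0, 0], 0.45]

```text
time_s: 2.13
position: [0.5138, 0.1228, 0.1199]
tool_rot: [0.0, 1.0, -0.03, -0.0]
ft_force: [-0.3, 0.2, 0.5]
grip_width: 0.0471
```

Run:
```python
from h import *
s=get_state(); print(s['position'],s['grip_width'],s['joint_positions'],pose()[1].as_matrix()[:,0])
i=viewer.camera_info('wrist'); print(i)
snap('wrist','w0')
plan([([*fx(.010,-.116),.032],down(FY),5,.45)])
```

```text
[0.51375413 0.12279053 0.11985387] 0.04710208880325066 [ 2.34494251e-01  2.30785359e-01 -3.55014951e-01  9.85616705e-01
  1.63845821e-04  1.86622190e+00] [ 9.98144052e-01 -6.08936743e-02 -6.41502127e-04]
{'intrinsics': array([[371.64829954,   0.        , 325.73211625],
       [  0.        , 371.64829954, 242.50323445],
       [  0.        ,   0.        ,   1.        ]]), 'tool_from_camera': array([[ 9.99999025e-01, -1.25940870e-03,  6.03633822e-04,
         8.53133219e-04],
       [ 1.01884278e-03,  9.53476512e-01,  3.01465593e-01,
        -7.72313166e-02],
       [-9.55219063e-04, -3.01464684e-01,  9.53476865e-01,
        -1.69772518e-01],
       [ 0.00000000e+00,  0.00000000e+00,  0.00000000e+00,
         1.00000000e+00]])}
5 rows [[[0.0002,-0.0002,0.0176],[-0.0001,0.0001,-0.0004],0.45],[[0.0002,-0.0002,0.0176],[-0.0001,0.0001,-0.0004],0.45],[[0.0002,-0.0002,0.0176],[-0.0001,0.0001,-0.0004],0.45],[[0.0002,-0.0002,0.0177],[-0.0001,0.0001,-0.0004],0.45],[[0.0003,-0.0002,0.0176],[-0.0001,0.0001,-0.0004],0.45]]
end [0.5144 0.1248 0.032 ]
```

View pics/w0.png

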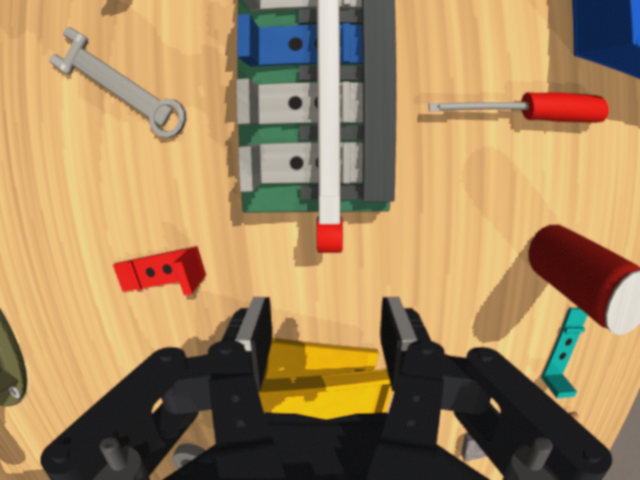

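Wrist view: the knob (330,237) is centred between the fingers (mid ~328). Descend and close.

Emit:
carry_out:
  increments:
    - [[0, 0, 0.018], [0, 0, 0], 0.45]
    - [[0, 0, 0.018], [0, 0, 0], 0.45]
    - [[0, 0, 0.018], [0, 0, 0], 0.45]
    - [[0, 0, 0.018], [0, 0, 0], 0.45]
    - [[0, 0, 0.016], [0, 0, 0], 0.45]
    - [[0, 0, 0], [0, 0, 0], 0.9]
    - [[0, 0, 0], [0, 0, 0], 0.9]
    - [[0, 0, 0], [0, 0, 0], 0.9]
    - [[0, 0, 0], [0, 0, 0], 0.9]
    - [[0, 0, 0], [0, 0, 0], 0.9]
  force: 40

```text
time_s: 3.02
position: [0.5144, 0.1248, 0.0335]
tool_rot: [-0.0, 1.0, -0.029, 0.001]
ft_force: [0.0, -0.5, -0.1]
grip_width: 0.0085
```

Run:
```python
from h import *
snap('wrist','w1');s,p,d=snap('side');cv2.imwrite('pics/s1.png',cv2.resize(p[120:300,180:340,::-1],None,fx=3.5,fy=3.2))
a=cv2.imread('pics/w1.png');b=cv2.imread('pics/s1.png');b=cv2.resize(b,(427,480));cv2.imwrite('pics/c1.png',cv2.resize(np.hstack([a[:, 120:540],b]),(800,453)))
```

```text
(no output)
```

View pics/c1.png

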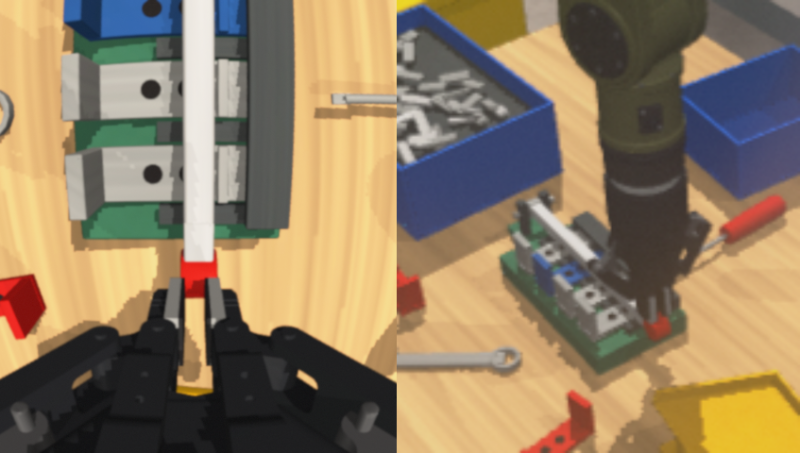

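```bash
cat >> h.py <<'E'
def wcloud(d,s):
    i=viewer.camera_info('wrist'); K=i['intrinsics']; T=np.array(i['tool_from_camera']); v,u=np.indices(d.shape)
    x,y=(u-K[0,2])/K[0,0],(v-K[1,2])/K[1,1]; th=np.hypot(x,y)+1e-9; k=np.tan(th)/th
    P=np.stack([x*k*d,y*k*d,d],-1)@T[:3,:3].T+T[:3,3]; q=s['tool_rot']
    return P, R.from_quat([q[1],q[2],q[3],q[0]]).apply(P.reshape(-1,3)).reshape(P.shape)+s['position']
E
python3 - <<'E'
from h import *
s,p,d=snap('wrist'); P,W=wcloud(d,s); hsv=cv2.cvtColor(p,cv2.COLOR_RGB2HSV).astype(int)
m=(hsv[...,1]>150)&((hsv[...,0]<8)|(hsv[...,0]>172)); m[:250]=0;m[:, :290]=0; m[:,360:]=0; m[330:]=0
print(s['position'],s['grip_width'],m.sum())
for A,n in((P,'tool'),(W,'world')): print(n,np.percentile(A[m],[2,50,98],axis=0).round(4))
for (u,v) in [(303,300),(347,300),(310,310),(342,310),(307,296)]: print(u,v,p[v,u],P[v,u].round(4))
E
```

```text
[0.51404332 0.1245425  0.03307843] 0.008512822061864909 1161
tool [[-0.0052 -0.014  -0.037 ]
 [ 0.0019 -0.0077 -0.0193]
 [ 0.0114  0.005  -0.0135]]
world [[0.5095 0.1195 0.0466]
 [0.5162 0.132  0.0524]
 [0.526  0.1385 0.0701]]
303 300 [123 120 114] [-0.0081 -0.0112 -0.0369]
347 300 [123 120 114] [ 0.0094 -0.0108 -0.0361]
310 310 [94 91 87] [-0.005  -0.0115 -0.0458]
342 310 [109 106 101] [ 0.0071 -0.0107 -0.0444]
307 296 [122 118 113] [-0.0067 -0.0111 -0.0329]
```

Emit:
carry_out:
  increments:
    - [[0, 0, 0], [0, 0, 0], 1]
    - [[0, 0, 0], [0, 0, 0], 1]
    - [[0, 0, 0], [0, 0, 0], 1]
    - [[0, 0, 0], [0, 0, 0], 1]
  force: 40

```text
time_s: 3.5
position: [0.5134, 0.1242, 0.0322]
tool_rot: [-0.0, 1.0, -0.029, -0.0]
ft_force: [0.6, 0.5, 0.0]
grip_width: -0.0
```

Run:
```python
from h import *
s,p,d=snap('wrist'); P,W=wcloud(d,s)
print(s['grip_width'])
for v in range(270,330,6): print(v,[(u,P[v,u].round(3).tolist(),p[v,u].tolist()) for u in (296,304,308)])
```

```text
-3.0681797020576545e-05
270 [(296, [-0.016, 0.003, 0.032], [171, 131, 85]), (304, [-0.012, 0.004, 0.033], [167, 128, 84]), (308, [-0.009, 0.004, 0.033], [170, 131, 86])]
276 [(296, [-0.016, 0.007, 0.031], [171, 131, 86]), (304, [-0.012, 0.007, 0.032], [168, 129, 84]), (308, [-0.009, 0.007, 0.032], [169, 131, 86])]
282 [(296, [-0.017, 0.011, 0.032], [171, 132, 86]), (304, [-0.012, 0.012, 0.033], [167, 128, 84]), (308, [-0.01, 0.011, 0.031], [167, 129, 84])]
288 [(296, [-0.017, 0.015, 0.031], [172, 132, 86]), (304, [-0.012, 0.015, 0.032], [167, 129, 84]), (308, [-0.01, 0.015, 0.033], [167, 128, 83])]
294 [(296, [-0.017, 0.019, 0.033], [173, 133, 87]), (304, [-0.012, 0.019, 0.032], [168, 129, 84]), (308, [-0.01, 0.019, 0.032], [165, 127, 83])]
300 [(296, [-0.017, 0.023, 0.032], [174, 134, 88]), (304, [-0.012, 0.023, 0.032], [167, 129, 83]), (308, [-0.01, 0.023, 0.032], [161, 126, 89])]
306 [(296, [-0.017, 0.027, 0.032], [149, 116, 77]), (304, [-0.008, -0.007, -0.034], [93, 73, 53]), (308, [-0.006, -0.007, -0.035], [99, 86, 71])]
312 [(296, [-0.011, -0.007, -0.04], [29, 29, 31]), (304, [-0.008, -0.007, -0.039], [22, 22, 23]), (308, [-0.006, -0.011, -0.047], [83, 81, 78])]
318 [(296, [-0.011, -0.007, -0.043], [40, 40, 41]), (304, [-0.007, -0.007, -0.044], [24, 23, 24]), (308, [-0.006, -0.011, -0.051], [97, 94, 90])]
324 [(296, [-0.01, -0.007, -0.049], [40, 41, 42]), (304, [-0.007, -0.008, -0.05], [25, 24, 26]), (308, [-0.005, -0.012, -0.057], [109, 106, 101])]
```

Run:
```python
from h import *
for c in('side','top'):
    s,p,d=snap(c); W=cloud(c,d); t=np.array(s['position']); hsv=cv2.cvtColor(p,cv2.COLOR_RGB2HSV)
    m=(abs(W[...,:2]-t[:2]).max(-1)<.03)&(W[...,2]>.01)&(d>0)
    o=np.argsort(W[m][:,2]); A=np.c_[W[m][o],p[m][o]]
    print(c,t.round(3)); print(A[::max(1,len(A)//40)].round(3))
```

```text
side [0.513 0.124 0.032]
[[4.96e-01 1.39e-01 1.00e-02 8.20e+01 8.30e+01 6.20e+01]
 [4.84e-01 1.38e-01 1.80e-02 8.10e+01 8.20e+01 6.20e+01]
 [4.90e-01 1.45e-01 2.40e-02 9.60e+01 1.28e+02 9.70e+01]
 [5.11e-01 1.39e-01 2.60e-02 9.00e+01 8.50e+01 6.60e+01]
 [5.15e-01 1.15e-01 3.30e-02 9.70e+01 7.70e+01 5.60e+01]
 [5.10e-01 1.12e-01 4.20e-02 1.36e+02 6.80e+01 4.90e+01]
 [5.08e-01 1.26e-01 4.80e-02 1.31e+02 6.50e+01 4.70e+01]
 [5.17e-01 1.10e-01 6.40e-02 1.35e+02 9.60e+01 8.40e+01]
 [5.02e-01 1.15e-01 7.30e-02 7.80e+01 6.20e+01 5.20e+01]
 [5.00e-01 1.19e-01 8.10e-02 7.30e+01 6.00e+01 4.80e+01]
 [5.07e-01 1.16e-01 8.90e-02 9.30e+01 8.10e+01 7.30e+01]
 [4.99e-01 1.17e-01 1.00e-01 7.40e+01 6.00e+01 5.00e+01]
 [5.17e-01 1.19e-01 1.07e-01 7.20e+01 5.90e+01 4.70e+01]
 [4.89e-01 1.10e-01 1.11e-01 7.30e+01 6.00e+01 5.10e+01]
 [5.16e-01 1.10e-01 1.14e-01 7.40e+01 6.00e+01 5.00e+01]
 [5.39e-01 1.11e-01 1.16e-01 7.90e+01 6.50e+01 5.60e+01]
 [4.99e-01 1.22e-01 1.23e-01 7.00e+01 5.70e+01 4.90e+01]
 [5.18e-01 1.11e-01 1.28e-01 7.20e+01 5.90e+01 4.90e+01]
 [5.21e-01 1.06e-01 1.36e-01 7.30e+01 6.00e+01 5.
[... 2432 characters left out ...]
82 59.    55.    40.   ]
 [ 0.509  0.099  0.583 84.    82.    53.   ]
 [ 0.499  0.144  0.583 84.    82.    54.   ]
 [ 0.494  0.095  0.584 77.    73.    49.   ]
 [ 0.501  0.128  0.584 84.    80.    52.   ]
 [ 0.492  0.135  0.585 90.    87.    58.   ]
 [ 0.503  0.12   0.585 83.    79.    53.   ]
 [ 0.498  0.115  0.586 82.    78.    51.   ]
 [ 0.5    0.121  0.586 84.    80.    53.   ]
 [ 0.495  0.127  0.587 84.    81.    52.   ]
 [ 0.496  0.127  0.588 82.    81.    52.   ]
 [ 0.498  0.116  0.589 81.    80.    53.   ]
 [ 0.491  0.12   0.59  83.    80.    52.   ]
 [ 0.488  0.113  0.591 79.    74.    49.   ]
 [ 0.484  0.099  0.592 75.    72.    47.   ]
 [ 0.485  0.109  0.595 77.    74.    49.   ]]
```

Both the wrist and side depth show the closed fingertips at z≈0.066 while TCP z=0.032. So the tips are about 34 mm *behind* the reported TCP, not 8 mm ahead as stated. I'll use the measured offset: grasp point ≈ 53 mm behind the TCP. I'll open and descend slowly, watching the force.

Emit:
carry_out:
  increments:
    - [[0, 0, 0], [0, 0, 0], 0.45]
    - [[0, 0, 0], [0, 0, 0], 0.45]
    - [[0, 0, 0], [0, 0, 0], 0.45]
    - [[0, 0, 0], [0, 0, 0], 0.45]
    - [[0, 0, 0], [0, 0, 0], 0.45]
    - [[0.001, 0, 0.008], [0, 0, 0], 0.45]
    - [[0, 0, 0.008], [0, 0, 0], 0.45]
    - [[0, 0, 0.008], [0, 0, 0], 0.45]
    - [[0, 0, 0.008], [0, 0, 0], 0.45]
    - [[0, 0, 0.008], [0, 0, 0], 0.45]
    - [[0, 0, 0], [0, 0, 0], 0.9]
    - [[0, 0, 0], [0, 0, 0], 0.9]
    - [[0, 0, 0], [0, 0, 0], 0.9]
    - [[0, 0, 0], [0, 0, 0], 0.9]
    - [[0, 0, 0], [0, 0, 0], 0.9]
  force: 40

```text
time_s: 4.9
position: [0.5164, 0.1239, -0.0071]
tool_rot: [0.0, 1.0, -0.029, 0.002]
ft_force: [4.8, -1.5, -2.8]
grip_width: 0.0173
```

Emit:
carry_out:
  increments:
    - [[0, 0, -0.012], [0, 0, 0], 0.9]
    - [[0, -0.001, -0.012], [0, 0, 0], 0.9]
    - [[0, -0.0015, -0.012], [0, 0, 0], 0.9]
    - [[0, -0.002, -0.012], [0, 0, 0], 0.9]
    - [[0, -0.0025, -0.012], [0, 0, 0], 0.9]
    - [[0, -0.0035, -0.0115], [0, 0, 0], 0.9]
    - [[0, -0.004, -0.0115], [0, 0, 0], 0.9]
    - [[0, -0.0045, -0.011], [0, 0, 0], 0.9]
    - [[0, -0.005, -0.011], [0, 0, 0], 0.9]
    - [[0, -0.0055, -0.0105], [0, 0, 0], 0.9]
    - [[0, -0.006, -0.0105], [0, 0, 0], 0.9]
    - [[0, -0.0065, -0.01], [0, 0, 0], 0.9]
    - [[0, -0.007, -0.01], [0, 0, 0], 0.9]
    - [[0, -0.0075, -0.0095], [0, 0, 0], 0.9]
    - [[0, -0.008, -0.009], [0, 0, 0], 0.9]
    - [[0, -0.0085, -0.0085], [0, 0, 0], 0.9]

```text
time_s: 6.23
position: [0.5203, 0.1962, 0.1663]
tool_rot: [0.001, 1.0, -0.029, 0.002]
ft_force: [6.5, -3.4, -2.2]
grip_width: 0.0175
```

Emit:
carry_out:
  increments:
    - [[0, -0.009, -0.008], [0, 0, 0], 0.9]
    - [[0, -0.0095, -0.008], [0, 0, 0], 0.9]
    - [[0, -0.0095, -0.007], [0, 0, 0], 0.9]
    - [[0, -0.01, -0.007], [0, 0, 0], 0.9]
    - [[0, -0.0105, -0.0065], [0, 0, 0], 0.9]
    - [[0, -0.0105, -0.006], [0, 0, 0], 0.9]
    - [[0, -0.011, -0.005], [0, 0, 0], 0.9]
    - [[0, -0.011, -0.0045], [0, 0, 0], 0.9]
    - [[0, -0.0115, -0.004], [0, 0, 0], 0.9]
    - [[0, -0.0115, -0.0035], [0, 0, 0], 0.9]
    - [[0, -0.012, -0.003], [0, 0, 0], 0.9]
    - [[0, -0.012, -0.0025], [0, 0, 0], 0.9]
    - [[0, -0.012, -0.0015], [0, 0, 0], 0.9]
    - [[0, -0.012, -0.001], [0, 0, 0], 0.9]
    - [[0, -0.012, -0.0005], [0, 0, 0], 0.9]
    - [[0, -0.012, 0], [0, 0, 0], 0.9]
    - [[0, 0, 0], [0, 0, 0], 0.9]
    - [[0, 0, 0], [0, 0, 0], 0.9]

```text
time_s: 7.73
position: [0.5299, 0.3741, 0.2353]
tool_rot: [-0.001, 1.0, -0.029, 0.002]
ft_force: [2.6, -0.3, 8.7]
grip_width: 0.0179
```

Emit:
carry_out:
  increments:
    - [[0, 0, 0], [0, 0, 0], 0.45]
    - [[0, 0, 0], [0, 0, 0], 0.45]
    - [[0, 0, 0], [0, 0, 0], 0.45]
    - [[0, 0, 0], [0, 0, 0], 0.45]
    - [[0, 0, -0.02], [0, 0, 0], 0.45]
    - [[0, 0, -0.03], [0, 0, 0], 0.45]
    - [[0, 0.03, -0.02], [0, 0, 0], 0.45]
    - [[0, 0.03, -0.005], [0, 0, 0], 0.45]
    - [[0, 0.03, 0], [0, 0, 0], 0.45]
    - [[-0.02, 0.03, 0], [0, 0, 0], 0.5]
    - [[0, 0, 0], [0, 0, 0], 0.5]

```text
time_s: 8.65
position: [0.4981, 0.2492, 0.3079]
tool_rot: [0.002, 1.0, -0.031, -0.002]
ft_force: [0.9, 1.0, -0.7]
grip_width: 0.0423
```

Run:
```python
from h import *
s,p,d=snap('side'); cv2.imwrite('pics/s2.png',cv2.resize(p[100:320,160:380,::-1],(600,600)))
W=cloud('side',d); h=fx(.01,.13)
m=(abs(W[...,:2]-h).max(-1)<.05)&(W[...,2]>.2)&(W[...,2]<.31); print(W[m].mean(0) if m.any() else None, W[m][:,2].max())
t=fx(-.041,.021); print(t)
plan([([*t,.09],down(FY),None,.5),([*t,.0],None,9,.5)])
```

```text
[0.52644241 0.36362579 0.24117324] 0.2962027323364791
[0.47126294 0.26450163]
7 rows [[[-0.0041,-0.0016,0.0312],[0.0001,0.0002,-0.0005],0.5],[[-0.0042,-0.0017,0.0312],[0.0001,0.0002,-0.0005],0.5],[[-0.0042,-0.0016,0.0312],[0.0001,0.0002,-0.0005],0.5],[[-0.0041,-0.0016,0.0311],[0.0001,0.0002,-0.0005],0.5],[[-0.0042,-0.0016,0.0312],[0.0001,0.0002,-0.0005],0.5],[[-0.0042,-0.0016,0.0312],[0.0001,0.0002,-0.0005],0.5],[[-0.0042,-0.0017,0.0312],[0.0001,0.0002,-0.0005],0.5]]
9 rows [[[0.0,0.0,0.01],[0.0,0.0,0.0],0.5],[[0.0,0.0,0.01],[0.0,0.0,0.0],0.5],[[0.0,0.0,0.01],[0.0,0.0,0.0],0.5],[[0.0,0.0,0.01],[0.0,0.0,0.0],0.5],[[0.0,0.0,0.01],[0.0,0.0,0.0],0.5],[[0.0,0.0,0.01],[0.0,0.0,0.0],0.5],[[0.0,0.0,0.01],[0.0,0.0,0.0],0.5],[[0.0001,0.0,0.01],[0.0,0.0,0.0],0.5],[[-0.0,0.0,0.01],[0.0,0.0,0.0],0.5]]
end [0.4713 0.2645 0.    ]
```

View pics/s2.png

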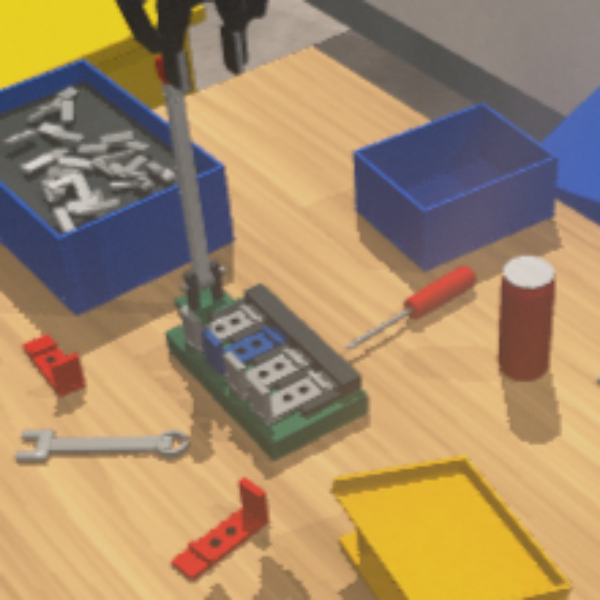

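The bar stands upright on its own and the four brackets are still in their lanes. Next: grasp the blue tab.

Emit:
carry_out:
  increments:
    - [[-0.0045, -0.0015, 0.031], [0, 0, 0], 0.5]
    - [[-0.004, -0.0015, 0.031], [0, 0, 0], 0.5]
    - [[-0.004, -0.0015, 0.031], [0, 0, 0], 0.5]
    - [[-0.004, -0.002, 0.031], [0, 0, 0], 0.5]
    - [[-0.004, -0.002, 0.031], [0, 0, 0], 0.5]
    - [[-0.004, -0.0015, 0.031], [0, 0, 0], 0.5]
    - [[-0.0045, -0.0015, 0.032], [0, 0, -0.003], 0.5]
    - [[0, 0, 0], [0, 0, 0], 0.5]
    - [[0, 0, 0], [0, 0, 0], 0.5]

```text
time_s: 9.45
position: [0.4722, 0.2671, 0.089]
tool_rot: [0.001, 1.0, -0.027, -0.002]
ft_force: [-0.0, -0.5, 0.7]
grip_width: 0.0428
```

Run:
```python
from h import *
s,p,d=snap('wrist'); P,W=wcloud(d,s); hsv=cv2.cvtColor(p,cv2.COLOR_RGB2HSV).astype(int)
print(s['position'])
m=(W[...,2]>.058)&(W[...,2]<.07)&(abs(W[...,0]-.47)<.03)&(abs(W[...,1]-.2445)<.1)
n,lab,st,ce=cv2.connectedComponentsWithStats(m.astype(np.uint8))
for i in range(1,n):
    if st[i,4]>40: q=W[lab==i]; a=(q.max(0)+q.min(0))/2; print(st[i,4],ce[i].round(),q.mean(0).round(4),np.ptp(q,axis=0).round(3))
t=fx(-.041,.021); plan([([*t,.0],down(FY),9,.5)])
```

```text
[0.47223404 0.26709986 0.08904859]
766 [328. 201.] [0.4764 0.3057 0.0649] [0.009 0.028 0.009]
694 [326. 273.] [0.4733 0.2646 0.0647] [0.009 0.028 0.009]
555 [326. 336.] [0.4708 0.223  0.0646] [0.009 0.029 0.008]
439 [326. 387.] [0.4689 0.1819 0.0644] [0.009 0.029 0.009]
9 rows [[[-0.0003,0.0004,0.0101],[-0.0,0.0,0.0003],0.5],[[-0.0003,0.0004,0.0101],[-0.0,0.0,0.0003],0.5],[[-0.0003,0.0004,0.0101],[-0.0,0.0,0.0003],0.5],[[-0.0002,0.0004,0.0101],[-0.0,0.0,0.0003],0.5],[[-0.0003,0.0004,0.0101],[-0.0,0.0,0.0003],0.5],[[-0.0003,0.0004,0.0101],[-0.0,0.0,0.0003],0.5],[[-0.0003,0.0004,0.0101],[-0.0,0.0,0.0003],0.5],[[-0.0003,0.0004,0.0101],[-0.0,0.0,0.0003],0.5],[[-0.0003,0.0004,0.0101],[-0.0,0.0,0.0003],0.5]]
end [0.4712 0.2645 0.    ]
```

Emit:
carry_out:
  increments:
    - [[0, 0.0025, 0.01], [0, 0, 0], 0.5]
    - [[0, 0, 0.01], [0, 0, 0], 0.5]
    - [[0, 0, 0.01], [0, 0, 0], 0.5]
    - [[0, 0, 0.01], [0, 0, 0], 0.5]
    - [[0, 0, 0.01], [0, 0, 0], 0.5]
    - [[0, 0, 0.01], [0, 0, 0], 0.5]
    - [[0, 0, 0.01], [0, 0, 0], 0.5]
    - [[0, 0, 0.01], [0, 0, 0], 0.5]
    - [[0, 0, 0.008], [0, 0, 0], 0.5]
    - [[0, 0, 0], [0, 0, 0], 0.5]
    - [[0, 0, 0], [0, 0, 0], 1]
    - [[0, 0, 0], [0, 0, 0], 1]
    - [[0, 0, 0], [0, 0, 0], 1]
    - [[0, 0, 0], [0, 0, 0], 1]
    - [[0, 0, 0], [0, 0, 0], 1]
    - [[0, 0, 0], [0, 0, 0], 1]
  force: 60

```text
time_s: 10.83
position: [0.4746, 0.2664, 0.0042]
tool_rot: [-0.002, 1.0, -0.027, 0.001]
ft_force: [-4.3, 0.3, 18.2]
grip_width: 0.0068
```

Emit:
carry_out:
  increments:
    - [[0, 0, -0.003], [0, 0, 0], 1]
    - [[-0.004, 0, 0], [0, 0, 0], 1]
    - [[-0.006, 0, 0], [0, 0, 0], 1]
    - [[-0.006, 0, 0], [0, 0, 0], 1]
    - [[-0.006, 0, 0], [0, 0, 0], 1]
    - [[-0.006, 0, 0], [0, 0, 0], 1]
    - [[-0.006, 0, 0], [0, 0, 0], 1]
    - [[-0.006, 0, 0], [0, 0, 0], 1]
    - [[-0.006, 0, 0], [0, 0, 0], 1]
    - [[-0.006, 0, 0], [0, 0, 0], 1]
    - [[-0.006, 0, 0], [0, 0, 0], 1]
    - [[-0.006, 0, 0], [0, 0, 0], 1]
    - [[0, 0, 0], [0, 0, 0], 1]

```text
time_s: 11.92
position: [0.408, 0.2681, 0.005]
tool_rot: [0.0, 1.0, -0.027, -0.001]
ft_force: [-0.2, -0.1, -2.4]
grip_width: 0.0073
```

Emit:
carry_out:
  increments:
    - [[0, 0, -0.01], [0, 0, 0], 1]
    - [[0, 0, -0.02], [0, 0, 0], 1]
    - [[0, 0, -0.03], [0, 0, 0], 1]
    - [[0, 0, -0.03], [0, 0, 0], 1]
    - [[0, 0, -0.03], [0, 0, 0], 1]
    - [[0, 0, -0.01], [0, 0, 0], 1]
    - [[0, 0, 0], [0, 0, 0], 1]
    - [[0, 0, 0], [0, 0, 0], 1]

```text
time_s: 12.58
position: [0.41, 0.2685, 0.1353]
tool_rot: [-0.0, 1.0, -0.028, 0.0]
ft_force: [-0.6, -0.7, -2.7]
grip_width: 0.0071
```

Run:
```python
from h import *
s,p,d=snap('wrist','w3'); P,W=wcloud(d,s); hsv=cv2.cvtColor(p,cv2.COLOR_RGB2HSV).astype(int)
print(s['position'],s['grip_width'])
m=(hsv[...,0]>100)&(hsv[...,0]<125)&(hsv[...,1]>120)&(P[...,2]<.03)&(d>0)
n,lab,st,ce=cv2.connectedComponentsWithStats(m.astype(np.uint8))
for i in range(1,n):
    if st[i,4]>60: q=P[lab==i]; print(st[i],np.percentile(q,[2,50,98],axis=0).round(4).tolist())
# gauge from top
d=np.load('top0.npy'); W=cloud('top',d); z=W[...,2]; b=np.zeros(d.shape,bool); b[205:285,455:515]=1
for n,lo,hi in(('base',.006,.013),('rib',.036,.0425),('fence',.0455,.0505),('wing',.08,.095)):
    m=(b&(z>lo)&(z<hi)&(W[...,1]<-.22)).astype(np.uint8); m=cv2.morphologyEx(m,cv2.MORPH_OPEN,np.ones((2,2),np.uint8)) 
    k,lab,st,ce=cv2.connectedComponentsWithStats(m)
    for i in range(1,k):
        if st[i,4]>25:
            q=W[lab==i]; c,sz,a=cv2.minAreaRect(q[:,:2].astype(np.float32)); print(n,st[i],np.round(c,4),np.round(sz,3),round(a,1),q[:,2].mean().round(4))
print(at_depth('top',484,245,1.12))
cv2.imwrite('pics/g.png',cv2.resize(cv2.imread('pics/top0.png')[195:295,440:540],(600,600),interpolation=cv2.INTER_CUBIC))
```

```text
[0.40996488 0.2684831  0.13528138] 0.007145719017064596
[ 315  283  195  110 9755] [[-0.0022, -0.0111, -0.0614], [0.0403, -0.0022, -0.027], [0.0839, 0.016, -0.0233]]
base [ 457  215   57   63 1449] [ 0.529  -0.1737] [0.137 0.451] 0.6 0.0139
base [490 217  25  20 198] [ 0.5151 -0.1792] [0.037 0.473] 18.3 0.0205
rib [480 223  10  46 336] [ 0.5188 -0.1467] [0.096 0.402] 3.6 0.046
fence [479 215   8   5  26] [ 0.5883 -0.3193] [0.016 0.007] 81.5 0.0464
fence [474 228   6  11  54] [ 0.555  -0.3072] [0.017 0.022] 87.2 0.0452
wing [504 223  10  22 151] [ 0.5174 -0.1719] [0.041 0.459] 9.7 0.1019
[ 0.52941588 -0.31697598  0.05464081]
```

View pics/g.png

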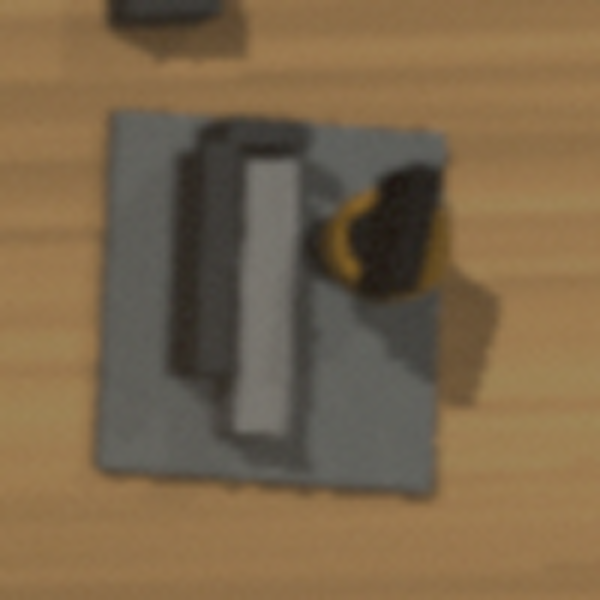

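Run:
```python
from h import *
f=lambda X,Y:((X+.5)/6-.5+440,(Y+.5)/6-.5+195)
a=at_z('top',*f(271.5,157),.04);b=at_z('top',*f(260,433),.04); v=a-b; print('rib ends',a.round(4),b.round(4),np.linalg.norm(v),'yaw',np.arctan2(v[1],v[0]))
c=[at_z('top',*f(*q),.010) for q in((113,110),(446,133),(434,495),(98,472))]; print('base',np.round(c,4),np.mean(c,0), 'yaw',np.arctan2(*(c[0]-c[3])[[1,0]]),np.arctan2(*(c[1]-c[2])[[1,0]]),[np.linalg.norm(c[i]-c[i-1]).round(3) for i in range(4)])
d=np.load('top0.npy'); W=cloud('top',d); z=W[...,2]; B=np.zeros(d.shape,bool); B[205:285,455:518]=1; B&=d>0
for n,lo,hi in(('rib',.037,.0425),('wing',.083,.094)):
    m=(B&(z>lo)&(z<hi)).astype(np.uint8); m=cv2.morphologyEx(m,cv2.MORPH_OPEN,np.ones((3,3),np.uint8)); k,lab,st,ce=cv2.connectedComponentsWithStats(m)
    for i in range(1,k):
        if st[i,4]>25: q=W[lab==i]; r_=cv2.minAreaRect(q[:,:2].astype(np.float32)); print(n,st[i],r_,q.mean(0))
```

```text
rib ends [ 0.5812 -0.3261  0.04  ] [ 0.4851 -0.3173  0.04  ] 0.09658488334677442 yaw -0.0916892415064275
base [[ 0.6028 -0.28    0.01  ]
 [ 0.5917 -0.3993  0.01  ]
 [ 0.4623 -0.388   0.01  ]
 [ 0.4733 -0.2686  0.01  ]] [ 0.5325112  -0.33397694  0.01      ] yaw -0.08735257192186457 -0.0876922129492778 [np.float64(0.13), np.float64(0.12), np.float64(0.13), np.float64(0.12)]
rib [480 229   7  11  46] ((0.5533421635627747, -0.3209552466869354), (0.012759284116327763, 0.02137242816388607), 84.90767669677734) [ 0.55392641 -0.31985292  0.03954922]
rib [480 242   8  15  74] ((0.5219603776931763, -0.32055795192718506), (0.030130421742796898, 0.01420279499143362), 3.681450605392456) [ 0.52049882 -0.32034447  0.03941436]
wing [503 222  10  22 129] ((0.5509173274040222, -0.35617396235466003), (0.01239840779453516, 0.043753672391176224), 73.62284088134766) [ 0.54937341 -0.354686    0.08856387]
```

```bash
cat >> h.py <<'E'
GO=np.array([.5352,-.3219]); GY=-.0875
def gx(x,y): c,s=np.cos(GY),np.sin(GY); return GO+[c*x-s*y,s*x+c*y]
TAB=np.array([-.002,.002,-.0494])
def tcp_for(tab,Rm,off=None): return np.array(tab)-Rm.apply(TAB if off is None else off)
E
python3 - <<'E'
from h import *
Rg=down(GY); T=tcp_for([*gx(-.039,-.0025),.0685],Rg); print(T)
p=plan([([T[0],T[1],.15],Rg,None,1),([T[0],T[1],.075],None,5,1)])
E
```

```text
[ 0.49829786 -0.31916472  0.0191    ]
17 rows [[[0.0071,0.0342,-0.0009],[0.0,0.0001,0.0019],1],[[0.0073,0.0342,-0.0009],[0.0,0.0001,0.0019],1],[[0.0072,0.0341,-0.0009],[0.0,0.0001,0.0019],1],[[0.0074,0.0342,-0.001],[0.0,0.0001,0.0019],1],[[0.0074,0.0341,-0.0009],[0.0,0.0001,0.0019],1],[[0.0074,0.0342,-0.0009],[0.0,0.0001,0.0019],1],[[0.0076,0.0341,-0.0009],[0.0,0.0001,0.0019],1],[[0.0076,0.0341,-0.0009],[0.0,0.0001,0.0019],1],[[0.0076,0.034,-0.0009],[0.0,0.0001,0.0019],1],[[0.0078,0.0341,-0.0009],[0.0,0.0001,0.0019],1],[[0.0078,0.0341,-0.0009],[0.0,0.0001,0.0019],1],[[0.0078,0.034,-0.0009],[0.0,0.0001,0.0019],1],[[0.0079,0.034,-0.0009],[0.0,0.0001,0.0019],1],[[0.008,0.034,-0.0009],[0.0,0.0001,0.0019],1],[[0.0081,0.034,-0.0009],[0.0,0.0001,0.0019],1],[[0.0081,0.034,-0.0009],[0.0,0.0001,0.0019],1],[[0.0082,0.034,-0.0009],[0.0,0.0001,0.0019],1]]
5 rows [[[-0.0,-0.0,0.015],[0.0,0.0,0.0],1],[[-0.0,-0.0,0.015],[0.0,0.0,0.0],1],[[-0.0001,-0.0001,0.015],[0.0,0.0,0.0],1],[[0.0,0.0,0.015],[0.0,0.0,0.0],1],[[0.0,0.0,0.015],[0.0,0.0,0.0],1]]
end [ 0.4983 -0.3192  0.075 ]
```

Emit:
carry_out:
  increments:
    - [[0.007, 0.034, -0.001], [0, 0, 0.002], 1]
    - [[0.007, 0.034, -0.001], [0, 0, 0.002], 1]
    - [[0.007, 0.034, -0.001], [0, 0, 0.002], 1]
    - [[0.0075, 0.034, -0.001], [0, 0, 0.002], 1]
    - [[0.0075, 0.034, -0.001], [0, 0, 0.002], 1]
    - [[0.0075, 0.034, -0.001], [0, 0, 0.002], 1]
    - [[0.0075, 0.034, -0.001], [0, 0, 0.002], 1]
    - [[0.0075, 0.034, -0.001], [0, 0, 0.002], 1]
    - [[0.0075, 0.034, -0.001], [0, 0, 0.002], 1]
    - [[0.008, 0.034, -0.001], [0, 0, 0.002], 1]
    - [[0.008, 0.034, -0.001], [0, 0, 0.002], 1]
    - [[0.008, 0.034, -0.001], [0, 0, 0.002], 1]
    - [[0.008, 0.034, -0.001], [0, 0, 0.002], 1]
    - [[0.008, 0.034, -0.001], [0, 0, 0.002], 1]
    - [[0.008, 0.034, -0.001], [0, 0, 0.002], 1]
    - [[0.008, 0.034, -0.001], [0, 0, 0.002], 1]
    - [[0.008, 0.034, -0.001], [0, 0, 0.002], 1]

```text
time_s: 14.05
position: [0.4968, -0.3185, 0.1494]
tool_rot: [-0.001, 0.999, -0.045, -0.002]
ft_force: [0.8, 0.7, -1.9]
grip_width: 0.0072
```

Emit:
carry_out:
  increments:
    - [[0, 0, 0.015], [0, 0, 0], 1]
    - [[0, 0, 0.015], [0, 0, 0], 1]
    - [[0, 0, 0.015], [0, 0, 0], 1]
    - [[0, 0, 0.015], [0, 0, 0], 1]
    - [[0, 0, 0.015], [0, 0, 0], 1]
    - [[0, 0, 0], [0, 0, 0], 1]
    - [[0, 0, 0], [0, 0, 0], 1]

```text
time_s: 14.63
position: [0.4961, -0.3162, 0.0746]
tool_rot: [-0.001, 0.999, -0.045, -0.002]
ft_force: [0.5, 0.3, -2.5]
grip_width: 0.0071
```

Run:
```python
from h import *
s,p,d=snap('wrist','w4'); P,W=wcloud(d,s); hsv=cv2.cvtColor(p,cv2.COLOR_RGB2HSV).astype(int)
print(s['position'],s['tool_rot'])
m=(hsv[...,0]>100)&(hsv[...,0]<125)&(hsv[...,1]>120)&(P[...,2]<.03)&(d>0)
q=P[m]; print('blue',np.percentile(q,[1,50,99],axis=0).round(4).tolist())
b=q[(q[:,0]>.01)&(q[:,0]<.08)&(q[:,2]>-.035)]; r_=cv2.minAreaRect(b[:,:2].astype(np.float32)); print('base rect tool',r_,b[:,2].mean())
m=(W[...,2]>.037)&(W[...,2]<.043)&(abs(W[...,0]-.53)<.06)&(abs(W[...,1]+.32)<.02)&(d>0); print('rib',m.sum(), W[m].mean(0) if m.any() else 0)
```

```text
[ 0.49614213 -0.31617172  0.07458039] [-0.00133756  0.99900535 -0.04450761 -0.00236681]
blue [[-0.0025, -0.0113, -0.0616], [0.0403, -0.0021, -0.0269], [0.0848, 0.0283, -0.0101]]
base rect tool ((0.044977471232414246, 0.011752619408071041), (0.07003600895404816, 0.04643339291214943), 0.20764023065567017) -0.026657160061875504
rib 4757 [ 0.53502992 -0.32229003  0.03998567]
```

View pics/w4.png

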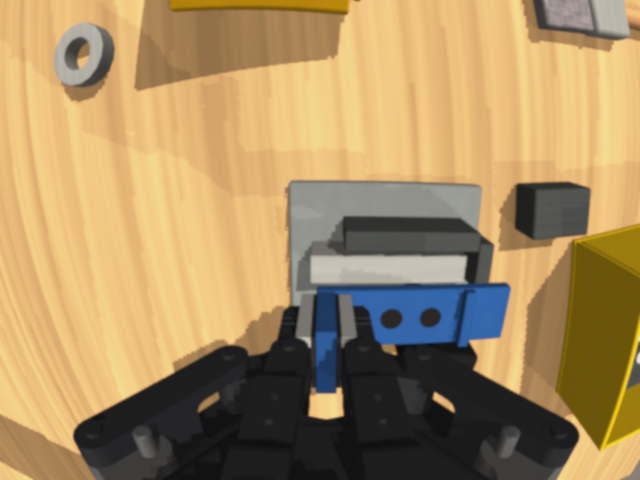

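Wrist view: bracket over the gauge, rib strip (311–467, 255–284) just ahead of it, end stop at (478,262). Refining the gauge frame from this view.

Run:
```python
from h import *
s,p,d=snap('wrist'); P,W=wcloud(d,s); V=p.max(-1).astype(int)
print(s['position'])
c,s_=np.cos(GY),np.sin(GY); G=(W[...,:2]-GO)@np.array([[c,-s_],[s_,c]])
m=(V>140)&(abs(W[...,2]-.04)<.004)&(abs(G[...,0])<.07)&(abs(G[...,1])<.03)&(d>0)
q=G[m]; print('rib bright',m.sum(),np.percentile(q,[1,50,99],axis=0).round(4))
for x0 in(-.04,-.02,0,.02,.035):
    k=q[abs(q[:,0]-x0)<.004]; print(x0,np.percentile(k[:,1],[1,99]).round(4))
m=(V<140)&(abs(W[...,2]-.048)<.003)&(abs(G[...,0])<.08)&(abs(G[...,1])<.04)&(d>0); q=G[m]
print('fence',m.sum()); 
for x0 in(-.02,0,.02,.035,.053):
    k=q[(abs(q[:,0]-x0)<.004)&(q[:,1]>-.02)]
    if len(k): print(x0,np.percentile(k[:,1],[2,98]).round(4))
T=tcp_for([*gx(-.039,-.0025),.0685],down(GY)); print(T, pose()[1].inv().apply(T-pose()[0]))
q=P[(p[...,2]>120)&(p[...,0]<70)&(d>0)&(P[...,0]>.01)&(P[...,0]<.055)&(abs(P[...,2]+.027)<.003)]; print('base y',np.percentile(q[:,1],[1,99]))
for x0 in(.02,.05): k=q[abs(q[:,0]-x0)<.006]; print(x0,np.percentile(k[:,1],[1,99]).round(4))
```

```text
[ 0.49719237 -0.31682029  0.07593341]
rib bright 4110 [[-0.0473 -0.0103]
 [-0.0026 -0.0014]
 [ 0.046   0.0069]]
-0.04 [-0.0101  0.007 ]
-0.02 [-0.0097  0.0069]
0 [-0.01    0.0069]
0.02 [-0.0103  0.0068]
0.035 [-0.0107  0.0065]
fence 3510
-0.02 [0.0126 0.0245]
0 [0.0126 0.0244]
0.02 [0.0124 0.0239]
0.035 [0.0124 0.0239]
0.053 [-0.0093  0.0228]
[ 0.49829786 -0.31916472  0.0191    ] [0.00047561 0.00185111 0.05782612]
base y [-0.0107252   0.01661311]
0.02 [-0.0107  0.0144]
0.05 [-0.0107  0.0168]
```

Emit:
carry_out:
  increments:
    - [[0.001, 0.002, 0.008], [0, 0, 0], 1]
    - [[0, 0, 0.008], [0, 0, 0], 1]
    - [[0, 0, 0.008], [0, 0, 0], 1]
    - [[0, 0, 0.008], [0, 0, 0], 1]
    - [[0, 0, 0.008], [0, 0, 0], 1]
    - [[0, 0, 0.005], [0, 0, 0], 1]
    - [[0, 0, 0.004], [0, 0, 0], 1]
    - [[0, 0, 0.003], [0, 0, 0], 1]
    - [[0, 0, 0], [0, 0, 0], 1]
    - [[0, 0, 0], [0, 0, 0], 1]

```text
time_s: 15.57
position: [0.4991, -0.3195, 0.0252]
tool_rot: [-0.0, 0.999, -0.044, -0.0]
ft_force: [0.1, -0.7, -2.1]
grip_width: 0.0075
```

Run:
```python
from h import *
s,p,d=snap('wrist','w5'); P,W=wcloud(d,s); print(s['position'],s['ft_force'])
a=p[180:420,230:560,::-1]; cv2.imwrite('pics/w5c.png',cv2.resize(a,(660,480)))
```

```text
[ 0.49908269 -0.31949885  0.02517335] [ 0.09358516 -0.69855377 -2.06657313]
```

View pics/w5c.png

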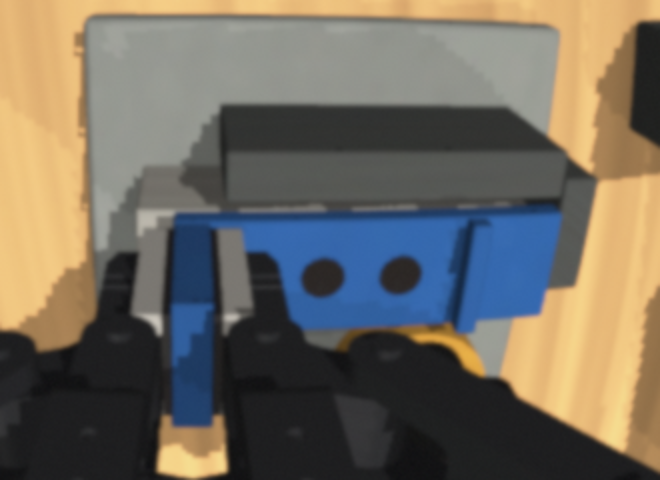

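Bracket just above the rib, toe near the stop and a small gap to the fence. Lower and release.

Emit:
carry_out:
  increments:
    - [[0, 0, 0.003], [0, 0, 0], 1]
    - [[0, 0, 0.0025], [0, 0, 0], 1]
    - [[0, 0, 0], [0, 0, 0], 1]
    - [[0, 0, 0], [0, 0, 0], 1]

```text
time_s: 15.95
position: [0.499, -0.3195, 0.0196]
tool_rot: [-0.0, 0.999, -0.044, -0.0]
ft_force: [-0.3, -0.4, -1.8]
grip_width: 0.007
```

Emit:
carry_out:
  increments:
    - [[0, 0, 0.001], [0, 0, 0], 1]
    - [[0, 0, 0.001], [0, 0, 0], 1]
    - [[0, 0, 0], [0, 0, 0], 1]
    - [[0, 0, 0], [0, 0, 0], 1]

```text
time_s: 16.28
position: [0.4991, -0.3196, 0.0192]
tool_rot: [0.0, 0.999, -0.045, 0.0]
ft_force: [-5.6, 2.9, 10.4]
grip_width: 0.0069
```

Emit:
carry_out:
  increments:
    - [[0, 0, -0.0015], [0, 0, 0], 0.8]
    - [[0, 0, 0], [0, 0, 0], 0.6]
    - [[0, 0, 0], [0, 0, 0], 0.55]
    - [[0, 0, 0], [0, 0, 0], 0.55]
    - [[0, 0, 0], [0, 0, 0], 0.55]
    - [[0, 0, -0.01], [0, 0, 0], 0.55]
    - [[0, 0, -0.02], [0, 0, 0], 0.55]
    - [[0, 0, -0.03], [0, 0, 0], 0.55]
    - [[0, 0, -0.03], [0, 0, 0], 0.55]
    - [[0, 0, -0.03], [0, 0, 0], 0.55]
    - [[0, 0, 0], [0, 0, 0], 0.5]
    - [[0, 0, 0], [0, 0, 0], 0.5]

```text
time_s: 17.28
position: [0.5007, -0.3206, 0.142]
tool_rot: [0.001, 0.999, -0.044, 0.002]
ft_force: [-0.0, 0.3, 0.3]
grip_width: 0.0424
```

Run:
```python
from h import *
s,p,d=snap('wrist','w6'); P,W=wcloud(d,s); print(s['position'],s['tool_rot'],s['joint_positions'])
c,s_=np.cos(GY),np.sin(GY); G=(W[...,:2]-GO)@np.array([[c,-s_],[s_,c]])
bl=(p[...,2]>100)&(p[...,0]<80)&(d>0)&(abs(G[...,0])<.08)&(abs(G[...,1])<.04); q=np.c_[G[bl],W[bl][:,2]]; print('blue gauge frame',np.percentile(q,[1,50,99],axis=0).round(4)); b=q[(q[:,2]>.042)&(q[:,2]<.049)]; print('base z',b[:,2].mean(),[np.percentile(b[abs(b[:,0]-x)<.006][:,1],[1,99]).round(4) for x in(-.02,0,.035)])
m=(W[...,2]>.083)&(W[...,2]<.096)&(np.hypot(*np.moveaxis(W[...,:2]-gx(.02,-.033),-1,0))<.035)&(d>0); q=W[m][:,:2].astype(np.float32); print('wing',m.sum(),cv2.minAreaRect(q) if m.sum()>5 else 0)
a=p[150:450,200:600,::-1]; cv2.imwrite('pics/w6c.png',cv2.resize(a,(640,480)))
C=gx(.021,-.0345); plan([([*C,.14],down(1.285),None,.5),([*C,.03],None,10,.5)])
```

```text
[ 0.50067399 -0.32055017  0.14202983] [ 0.00122944  0.99900698 -0.04448583  0.00213604] [-5.69489620e-01  3.29358624e-01 -1.69126932e-01  1.06738161e+00
  1.34448842e-05  1.09030804e+00]
blue gauge frame [[-0.039  -0.0304  0.0104]
 [ 0.0023 -0.0028  0.0462]
 [ 0.0491  0.0101  0.0808]]
base z 0.046049792732722306 [array([-0.0171,  0.01  ]), array([-0.0174,  0.0101]), array([-0.0173,  0.0097])]
wing 1019 ((0.5531293153762817, -0.35774871706962585), (0.012334868311882019, 0.0440187081694603), 73.4552230834961)
13 rows [[[0.0044,0.0026,0.0],[0.0001,-0.0001,-0.1057],0.5],[[0.004,0.003,0.0],[0.0001,-0.0001,-0.1057],0.5],[[0.0038,0.0034,0.0001],[0.0001,-0.0001,-0.1057],0.5],[[0.0033,0.0038,-0.0],[0.0001,-0.0001,-0.1057],0.5],[[0.003,0.0042,-0.0],[0.0001,-0.0001,-0.1057],0.5],[[0.0024,0.0044,-0.0],[0.0001,-0.0001,-0.1057],0.5],[[0.0021,0.0046,0.0],[0.0001,-0.0001,-0.1057],0.5],[[0.0014,0.0049,0.0],[0.0001,-0.0001,-0.1057],0.5],[[0.001,0.005,0.0],[0.0001,-0.0001,-0.1057],0.5],[[0.0005,0.005,0.0001],[0.0001,-0.0001,-0.1057],0.5],[[-0.0001,0.0051,-0.0],[0.0001,-0.0001,-0.1057],0.5],[[-0.0006,0.005,-0.0],[0.0001,-0.0001,-0.1057],0.5],[[-0.0012,0.0049,-0.0],[0.0001,-0.0001,-0.1057],0.5]]
10 rows [[[0.0,0.0,0.011],[0.0,0.0,0.0],0.5],[[0.0,0.0,0.011],[0.0,0.0,0.0],0.5],[[0.0,0.0,0.011],[0.0,0.0,0.0],0.5],[[0.0,0.0,0.011],[0.0,0.0,0.0],0.5],[[0.0,0.0,0.011],[0.0,0.0,0.0],0.5],[[0.0,0.0,0.011],[0.0,0.0,0.0],0.5],[[0.0001,0.0,0.011],[0.0,0.0,0.0],0.5],[[-0.0,0.0,0.011],[0.0,0.0,0.0],0.5],[[-0.0,0.0,0.011],[0.0,0.0,0.0],0.5],[[-0.0,0.0,0.011],[0.0,0.0,0.0],0.5]]
end [ 0.5531 -0.3581  0.03  ]
```

View pics/w6c.png

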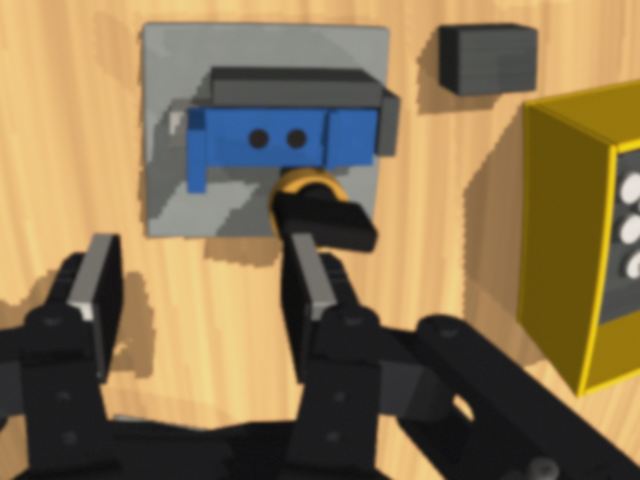

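Bracket lies flat on the rib. Wing grip centre (.553,-.358), at -16.5°. Turning the tool across the wing and descending.

Emit:
carry_out:
  increments:
    - [[0.0045, 0.0025, 0], [0, 0, -0.1057], 0.5]
    - [[0.004, 0.003, 0], [0, 0, -0.1057], 0.5]
    - [[0.004, 0.0035, 0], [0, 0, -0.1057], 0.5]
    - [[0.0035, 0.004, 0], [0, 0, -0.1057], 0.5]
    - [[0.003, 0.004, 0], [0, 0, -0.1057], 0.5]
    - [[0.0025, 0.0045, 0], [0, 0, -0.1057], 0.5]
    - [[0.002, 0.0045, 0], [0, 0, -0.1057], 0.5]
    - [[0.0015, 0.005, 0], [0, 0, -0.1057], 0.5]
    - [[0.001, 0.005, 0], [0, 0, -0.1057], 0.5]
    - [[0.0005, 0.005, 0], [0, 0, -0.1057], 0.5]
    - [[0, 0.005, 0], [0, 0, -0.1057], 0.5]
    - [[-0.0005, 0.005, 0], [0, 0, -0.1057], 0.5]
    - [[-0.001, 0.005, 0], [0, 0, -0.1057], 0.5]
    - [[0, 0, 0], [0, 0, 0], 0.5]
    - [[0, 0, 0], [0, 0, 0], 0.5]

```text
time_s: 18.58
position: [0.5526, -0.3568, 0.1375]
tool_rot: [-0.001, 0.801, 0.598, -0.0]
ft_force: [-0.2, -0.6, 0.2]
grip_width: 0.0423
```

Run:
```python
from h import *
s,p,d=snap('wrist','w7'); P,W=wcloud(d,s); q,Rr=pose(); x=Rr.as_matrix()[:,0]; print(s['position'],'az',np.arctan2(x[1],x[0]),s['joint_positions'][5])
m=(W[...,2]>.083)&(W[...,2]<.096)&(np.hypot(*np.moveaxis(W[...,:2]-gx(.02,-.033),-1,0))<.035)&(d>0); k=P[m][:,:2].astype(np.float32); print('wing tool frame',m.sum(),cv2.minAreaRect(k) if m.sum()>5 else 0)
```

```text
[ 0.55256164 -0.35683536  0.13751466] az 1.2822256502414273 -0.28483027386109044
wing tool frame 1248 ((-0.0016617015935480595, 0.0007118918001651764), (0.043389901518821716, 0.011760241352021694), 89.60621643066406)
```

Emit:
carry_out:
  increments:
    - [[-0.0015, 0.0005, 0.015], [0, 0, 0], 0.5]
    - [[0, 0, 0.015], [0, 0, 0], 0.5]
    - [[0, 0, 0.015], [0, 0, 0], 0.5]
    - [[0, 0, 0.015], [0, 0, 0], 0.5]
    - [[0, 0, 0.015], [0, 0, 0], 0.5]
    - [[0, 0, 0.015], [0, 0, 0], 0.5]
    - [[0, 0, 0.015], [0, 0, 0], 0.5]
    - [[0, 0, 0], [0, 0, 0], 0.5]
    - [[0, 0, 0], [0, 0, 0], 1]
    - [[0, 0, 0], [0, 0, 0], 1]
    - [[0, 0, 0], [0, 0, 0], 1]
    - [[0, 0, 0], [0, 0, 0], 1]
    - [[0, 0, 0], [0, 0, 0], 1]
  force: 60

```text
time_s: 19.72
position: [0.5541, -0.3592, 0.0354]
tool_rot: [0.001, 0.801, 0.599, 0.0]
ft_force: [-1.5, 1.8, 3.6]
grip_width: 0.011
```

Wing gripped (11 mm). Turning clockwise, about 1.15 rad first.

Emit:
carry_out:
  increments:
    - [[0, 0, 0], [0, 0, 0.09], 1]
    - [[0, 0, 0], [0, 0, 0.09], 1]
    - [[0, 0, 0], [0, 0, 0.09], 1]
    - [[0, 0, 0], [0, 0, 0.09], 1]
    - [[0, 0, 0], [0, 0, 0.09], 1]
    - [[0, 0, 0], [0, 0, 0.09], 1]
    - [[0, 0, 0], [0, 0, 0.09], 1]
    - [[0, 0, 0], [0, 0, 0.09], 1]
    - [[0, 0, 0], [0, 0, 0.09], 1]
    - [[0, 0, 0], [0, 0, 0.09], 1]
    - [[0, 0, 0], [0, 0, 0.09], 1]
    - [[0, 0, 0], [0, 0, 0.09], 1]
    - [[0, 0, 0], [0, 0, 0], 1]
    - [[0, 0, 0], [0, 0, 0], 1]

```text
time_s: 20.88
position: [0.5529, -0.3602, 0.0354]
tool_rot: [0.001, 0.995, 0.102, -0.0]
ft_force: [-4.6, -0.5, 4.3]
grip_width: 0.011
```

Run:
```python
from h import *
s=get_state(); x=pose()[1].as_matrix()[:,0]; print(s['position'],'az',np.arctan2(x[1],x[0]),s['ft_force'],s['wrist_torque'],s['joint_positions'][5])
```

```text
[ 0.55290562 -0.36023959  0.03540672] az 0.20362638703825908 [-4.59082203 -0.54979433  4.29536222] [-0.17004755  0.88785416 -0.10485142] 0.7909998574771867
```

Emit:
carry_out:
  increments:
    - [[0, 0, 0], [0, 0, 0.04], 1]
    - [[0, 0, 0], [0, 0, 0.04], 1]
    - [[0, 0, 0], [0, 0, 0.04], 1]
    - [[0, 0, 0], [0, 0, 0.04], 1]
    - [[0, 0, 0], [0, 0, 0], 1]
    - [[0, 0, 0], [0, 0, 0], 1]
    - [[0, 0, 0], [0, 0, 0], 1]

```text
time_s: 21.47
position: [0.5527, -0.3603, 0.0354]
tool_rot: [0.001, 1.0, 0.022, -0.001]
ft_force: [-3.7, -1.5, 5.6]
grip_width: 0.0109
```

Run:
```python
from h import *
s=get_state(); x=pose()[1].as_matrix()[:,0]; print(s['position'],'cam',GY+np.pi/2-np.arctan2(x[1],x[0]),s['ft_force'],s['wrist_torque'])
```

```text
[ 0.55267779 -0.36027296  0.03542225] cam 1.4394173222476903 [-3.69400607 -1.45493882  5.5579464 ] [-0.18920819  1.05633989 -0.09322947]
```

Not bearing firmly yet (torque still just friction). A little more.

Emit:
carry_out:
  increments:
    - [[0, 0, 0], [0, 0, 0.04], 1]
    - [[0, 0, 0], [0, 0, 0.04], 1]
    - [[0, 0, 0], [0, 0, 0.04], 1]
    - [[0, 0, 0], [0, 0, 0], 1]
    - [[0, 0, 0], [0, 0, 0], 1]
    - [[0, 0, 0], [0, 0, 0], 1]

```text
time_s: 21.97
position: [0.5525, -0.3605, 0.0354]
tool_rot: [0.001, 0.999, -0.038, -0.001]
ft_force: [-5.6, -2.4, 5.6]
grip_width: 0.0108
```

Run:
```python
from h import *
s=get_state(); x=pose()[1].as_matrix()[:,0]; print(s['position'],'cam',GY+np.pi/2-np.arctan2(x[1],x[0]),s['ft_force'],s['wrist_torque'])
```

```text
[ 0.55245272 -0.36045923  0.03543414] cam 1.558389926267869 [-5.61501052 -2.3722963   5.5706042 ] [-0.30543792  1.20336374  0.47420118]
```

Torque rose to +0.47 N m: the cam is bearing. Release, lift, and go back over to the fixture side.

Emit:
carry_out:
  increments:
    - [[0, 0, 0], [0, 0, 0], 0.8]
    - [[0, 0, 0], [0, 0, 0], 0.5]
    - [[0, 0, 0], [0, 0, 0], 0.5]
    - [[0, 0, 0], [0, 0, 0], 0.5]
    - [[0, 0, -0.01], [0, 0, 0], 0.5]
    - [[0, 0, -0.02], [0, 0, 0], 0.5]
    - [[0, 0, -0.03], [0, 0, 0], 0.5]
    - [[0, 0, -0.03], [0, 0, 0], 0.5]
    - [[0, 0, -0.02], [0, 0, 0], 0.5]
    - [[0, 0, 0], [0, 0, 0], 0.5]
    - [[0, 0, 0], [0, 0, 0], 0.5]

```text
time_s: 22.88
position: [0.5548, -0.3597, 0.1465]
tool_rot: [0.001, 0.999, -0.037, 0.002]
ft_force: [-0.1, 0.5, 0.2]
grip_width: 0.0427
```

```bash
cat >> h.py <<'E'
def gauge_check(s,p,d):
    P,W=wcloud(d,s); c,s_=np.cos(GY),np.sin(GY); G=(W[...,:2]-GO)@np.array([[c,-s_],[s_,c]])
    bl=(p[...,2]>100)&(p[...,0]<80)&(d>0)&(abs(G[...,0])<.08)&(abs(G[...,1])<.04); q=np.c_[G[bl],W[bl][:,2]]
    b=q[(q[:,2]>.042)&(q[:,2]<.049)]; print('blue base z',b[:,2].mean(),[np.percentile(b[abs(b[:,0]-x)<.006][:,1],[1,99]).round(4) for x in(-.02,0,.035)],'x',np.percentile(q[:,0],[1,99]))
    f=(p.max(-1)<140)&(abs(W[...,2]-.048)<.003)&(abs(G[...,0])<.015)&(abs(G[...,1]-.018)<.012)&(d>0)
    print('fence',np.percentile(G[f][:,1],[2,98]))
    m=(W[...,2]>.083)&(W[...,2]<.096)&(np.hypot(*np.moveaxis(W[...,:2]-gx(.02,-.033),-1,0))<.035)&(d>0)
    print('wing',m.sum(),cv2.minAreaRect(W[m][:,:2].astype(np.float32)) if m.sum()>5 else 0)
E
python3 - <<'E'
from h import *
s,p,d=snap('wrist','w8'); print(s['position']); gauge_check(s,p,d)
t=fx(-.041,.063); plan([([*t,.13],down(FY),None,.5)])
E
```

```text
[ 0.55478522 -0.35969986  0.14648441]
blue base z 0.04608942213675825 [array([-0.0155,  0.0126]), array([-0.0153,  0.0124]), array([-0.0157,  0.0119])] x [-0.03729378  0.05070663]
fence [0.01233331 0.0241773 ]
wing 1165 ((0.5537219047546387, -0.3578585982322693), (0.04254763573408127, 0.011909976601600647), 87.04481506347656)
20 rows [[[-0.0065,-0.0329,0.0007],[0.0,-0.0,-0.0009],0.5],[[-0.0064,-0.0329,0.0007],[0.0,-0.0,-0.0009],0.5],[[-0.0065,-0.0329,0.0007],[0.0,-0.0,-0.0009],0.5],[[-0.0064,-0.0329,0.0008],[0.0,-0.0,-0.0009],0.5],[[-0.0063,-0.0329,0.0007],[0.0,-0.0,-0.0009],0.5],[[-0.0063,-0.0329,0.0007],[0.0,-0.0,-0.0009],0.5],[[-0.0064,-0.0329,0.0007],[0.0,-0.0,-0.0009],0.5],[[-0.0062,-0.0329,0.0007],[0.0,-0.0,-0.0009],0.5],[[-0.0063,-0.0329,0.0007],[0.0,-0.0,-0.0009],0.5],[[-0.0062,-0.033,0.0008],[0.0,-0.0,-0.0009],0.5],[[-0.0062,-0.0329,0.0007],[0.0,-0.0,-0.0009],0.5],[[-0.0061,-0.033,0.0007],[0.0,-0.0,-0.0009],0.5],[[-0.0062,-0.0329,0.0007],[0.0,-0.0,-0.0009],0.5],[[-0.0061,-0.033,0.0007],[0.0,-0.0,-0.0009],0.5],[[-0.006,-0.0329,0.0007],[0.0,-0.0,-0.0009],0.5],[[-0.0061,-0.033,0.0008],[0.0,-0.0,-0.0009],0.5],[[-0.006,-0.033,0.0007],[0.0,-0.0,-0.0009],0.5],[[-0.0059,-0.0329,0.0007],[0.0,-0.0,-0.0009],0.5],[[-0.006,-0.033,0.0007],[0.0,-0.0,-0.0009],0.5],[[-0.0059,-0.033,0.0007],[0.0,-0.0,-0.0009],0.5]]
end [0.4737 0.3064 0.13  ]
```

Emit:
carry_out:
  increments:
    - [[-0.0065, -0.033, 0.001], [0, 0, -0.001], 0.5]
    - [[-0.0065, -0.033, 0.001], [0, 0, -0.001], 0.5]
    - [[-0.0065, -0.033, 0.001], [0, 0, -0.001], 0.5]
    - [[-0.0065, -0.033, 0.001], [0, 0, -0.001], 0.5]
    - [[-0.006, -0.033, 0.001], [0, 0, -0.001], 0.5]
    - [[-0.006, -0.033, 0.001], [0, 0, -0.001], 0.5]
    - [[-0.0065, -0.033, 0.001], [0, 0, -0.001], 0.5]
    - [[-0.006, -0.033, 0.001], [0, 0, -0.001], 0.5]
    - [[-0.0065, -0.033, 0.001], [0, 0, -0.001], 0.5]
    - [[-0.006, -0.033, 0.001], [0, 0, -0.001], 0.5]
    - [[-0.006, -0.033, 0.001], [0, 0, -0.001], 0.5]
    - [[-0.006, -0.033, 0.001], [0, 0, -0.001], 0.5]
    - [[-0.006, -0.033, 0.001], [0, 0, -0.001], 0.5]
    - [[-0.006, -0.033, 0.001], [0, 0, -0.001], 0.5]
    - [[-0.006, -0.033, 0.001], [0, 0, -0.001], 0.5]
    - [[-0.006, -0.033, 0.001], [0, 0, -0.001], 0.5]
    - [[-0.006, -0.033, 0], [0, 0, -0.001], 0.5]
    - [[-0.006, -0.033, 0], [0, 0, -0.001], 0.5]
    - [[-0.006, -0.033, 0], [0, 0, 0], 0.5]
    - [[-0.006, -0.033, 0], [0, 0, 0], 0.5]

```text
time_s: 24.6
position: [0.4723, 0.3086, 0.1266]
tool_rot: [0.001, 1.0, -0.028, -0.001]
ft_force: [1.3, -0.0, 1.5]
grip_width: 0.0428
```

```bash
cat >> h.py <<'E'
def tabs(s,p,d):
    P,W=wcloud(d,s); m=(W[...,2]>.058)&(W[...,2]<.07)&(abs(W[...,0]-.46)<.07)&(abs(W[...,1]-.2445)<.12)&(d>0)
    n,lab,st,ce=cv2.connectedComponentsWithStats(m.astype(np.uint8))
    for i in range(1,n):
        if st[i,4]>60:
            a=lab==i; rt=cv2.minAreaRect(W[a][:,:2].astype(np.float32)); rp=cv2.minAreaRect(P[a][:,:2].astype(np.float32)); print(st[i,4],ce[i].round(),p[a].mean(0).round(),'world',np.round(rt[0],4),np.round(rt[1],3),round(rt[2],1),'tool',np.round(rp[0],4))
E
python3 - <<'E'
from h import *
import time
s,p,d=snap('wrist','w9'); print(s['position'],s['tool_rot']); tabs(s,p,d)
E
```

```text
[0.47226015 0.30856878 0.12659048] [ 8.48356731e-04  9.99597050e-01 -2.83486294e-02 -1.17138576e-03]
552 [331. 252.] [135. 140. 128.] world [0.4765 0.3046] [0.028 0.008] 86.7 tool [0.0046 0.0036]
378 [329. 355.] [182. 178. 167.] world [0.4706 0.2216] [0.029 0.008] 86.6 tool [0.0035 0.0868]
303 [330. 396.] [196. 187. 167.] world [0.4687 0.1799] [0.029 0.007] 87.2 tool [0.0039 0.1285]
```

View pics/w9.png

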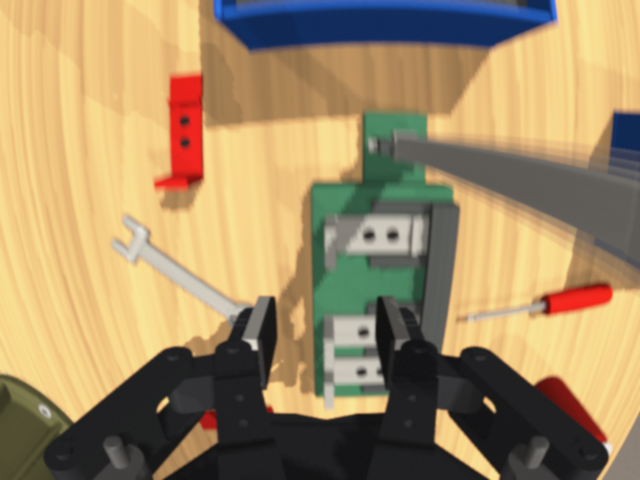

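Remaining plain brackets at lanes 63, -21 and -63, all undisturbed. Grasping the lane 63 bracket.

Emit:
carry_out:
  increments:
    - [[0.005, 0.0035, 0.015], [0, 0, 0], 0.5]
    - [[0, 0, 0.015], [0, 0, 0], 0.5]
    - [[0, 0, 0.015], [0, 0, 0], 0.5]
    - [[0, 0, 0.015], [0, 0, 0], 0.5]
    - [[0, 0, 0.015], [0, 0, 0], 0.5]
    - [[0, 0, 0.015], [0, 0, 0], 0.5]
    - [[0, 0, 0.015], [0, 0, 0], 0.5]
    - [[0, 0, 0.01], [0, 0, 0], 0.5]
    - [[0, 0, 0.005], [0, 0, 0], 0.5]
    - [[0, 0, 0], [0, 0, 0], 0.5]
    - [[0, 0, 0], [0, 0, 0], 1]
    - [[0, 0, 0], [0, 0, 0], 1]
    - [[0, 0, 0], [0, 0, 0], 1]
    - [[0, 0, 0], [0, 0, 0], 1]
    - [[0, 0, 0], [0, 0, 0], 1]
    - [[0, 0, 0], [0, 0, 0], 1]
  force: 60

```text
time_s: 25.98
position: [0.4769, 0.3043, 0.0091]
tool_rot: [-0.001, 1.0, -0.028, -0.001]
ft_force: [-6.4, 0.4, 5.7]
grip_width: 0.0073
```

Emit:
carry_out:
  increments:
    - [[-0.004, 0, -0.001], [0, 0, 0], 1]
    - [[-0.006, 0, 0], [0, 0, 0], 1]
    - [[-0.006, 0, 0], [0, 0, 0], 1]
    - [[-0.006, 0, 0], [0, 0, 0], 1]
    - [[-0.006, 0, 0], [0, 0, 0], 1]
    - [[-0.006, 0, 0], [0, 0, 0], 1]
    - [[-0.006, 0, 0], [0, 0, 0], 1]
    - [[-0.006, 0, 0], [0, 0, 0], 1]
    - [[-0.006, 0, 0], [0, 0, 0], 1]
    - [[-0.006, 0, 0], [0, 0, 0], 1]
    - [[-0.006, 0, 0], [0, 0, 0], 1]
    - [[0, 0, 0], [0, 0, 0], 1]
    - [[0, 0, -0.01], [0, 0, 0], 1]
    - [[0, 0, -0.02], [0, 0, 0], 1]
    - [[0, 0, -0.03], [0, 0, 0], 1]
    - [[0, 0, -0.03], [0, 0, 0], 1]
    - [[0, 0, -0.03], [0, 0, 0], 1]
    - [[0, 0, -0.02], [0, 0, 0], 1]
    - [[0, 0, 0], [0, 0, 0], 1]

```text
time_s: 27.57
position: [0.418, 0.3095, 0.1549]
tool_rot: [-0.003, 1.0, -0.029, 0.004]
ft_force: [1.7, 0.1, -1.4]
grip_width: 0.0071
```

```bash
cat >> h.py <<'E'
def inhand(s,p,d):  # bracket in tool frame: tab top, base
    P,W=wcloud(d,s); v=p.astype(int); grey=(v.max(-1)-v.min(-1)<25)&(v.max(-1)>60)|((v[...,2]>100)&(v[...,0]<80))
    b=grey&(d>0)&(P[...,0]>.022)&(P[...,0]<.10)&(abs(P[...,2]+.025)<.012)&(abs(P[...,1])<.03); q=P[b]
    print('base n',b.sum(),'x98',np.percentile(q[:,0],99).round(4)); 
    for x in(.03,.045,.075): k=q[abs(q[:,0]-x)<.005]; print(x,np.percentile(k[:,1],[2,98]).round(4),'z',np.median(k[:,2]).round(4))
    t=(d>0)&(abs(P[...,0]+.002)<.0035)&(abs(P[...,1])<.02)&(P[...,2]>-.075)&(P[...,2]<-.05); k=P[t]; print('tab top',t.sum(),np.percentile(k[:,2],[2,10,50]).round(4),np.percentile(k[:,1],[2,98]).round(4))
E
python3 - <<'E'
from h import *
s,p,d=snap('wrist'); print(s['position'],s['tool_rot'],s['grip_width']); inhand(s,p,d)
E
```

```text
[0.41801744 0.30952496 0.15487547] [-0.00262277  0.99958146 -0.02859422  0.00352099] 0.0070710835129939335
base n 6991 x98 0.085
0.03 [-0.0146  0.0129] z -0.022
0.045 [-0.0145  0.013 ] z -0.022
0.075 [-0.0144  0.0131] z -0.022
tab top 1502 [-0.0745 -0.0715 -0.0564] [-0.0146  0.0121]
```

```bash
cat >> h.py <<'E'
DN=np.array([.2868,-.0552,.9564]); DN/=np.linalg.norm(DN); DC=np.array([.4769,-.0671,.0553])
DO=np.array([.480,-.0653,0]); DO[2]=DC[2]-((DO-DC)[:2]@DN[:2])/DN[2]
DX=np.array([np.cos(-.192),np.sin(-.192),0]); DX-=DN*(DX@DN); DX/=np.linalg.norm(DX); DY=np.cross(DN,DX)
DR=R.from_matrix(np.c_[DX,DY,DN]); RT=R.from_matrix(np.c_[DX,-DY,-DN])
def deck_tcp(x,y,h,off): return DO+DR.apply([x,y,.028+h])-RT.apply(off)
E
python3 - <<'E'
from h import *
d=np.load('top0.npy'); W=cloud('top',d)[d>0]; L=DR.inv().apply(W-DO); m=(abs(L[:,2])<.004)&(abs(L[:,:2]).max(1)<.1)
print('deck',np.percentile(L[m],[1,50,99],axis=0).round(4)); m=(L[:,2]>.008)&(L[:,2]<.016)&(abs(L[:,:2]).max(1)<.1); print('walls',np.percentile(L[m],[2,98],axis=0).round(4))
for lo,hi in((-.1,-.03),(-.03,.03),(.03,.06)):
    k=L[m&False] if 0 else L[(L[:,2]>.008)&(L[:,2]<.016)&(L[:,0]>lo)&(L[:,0]<hi)&(abs(L[:,1])<.1)]; print(lo,len(k),np.percentile(k[k[:,1]>0][:,1],[5,95]).round(4),np.percentile(k[k[:,1]<0][:,1],[5,95]).round(4))
k=L[(L[:,2]>.008)&(L[:,2]<.016)&(abs(L[:,1])<.06)&(abs(L[:,0])<.1)];print('ledge',len(k),np.percentile(k[:,0],[5,95]))
off=np.array([-.001,-.001,-.044]); T=deck_tcp(-.030,.048,.08,off); print(T,deck_tcp(-.03,.048,.001,off))
print(RT.as_quat()); plan([(T,RT,None,1)])
E
```

```text
deck [[-0.0652 -0.0814 -0.0037]
 [-0.0021 -0.0028 -0.0001]
 [ 0.0644  0.0763  0.0036]]
walls [[-0.0624 -0.0866  0.0083]
 [ 0.0681  0.0827  0.0151]]
-0.1 91 [0.0781 0.0826] [-0.0869 -0.0821]
-0.03 144 [0.0783 0.0828] [-0.0865 -0.0816]
0.03 62 [0.0782 0.0827] [-0.0866 -0.0816]
ledge 124 [0.0630772  0.06822845]
[ 0.48009883 -0.01739916  0.12412699] [ 0.45744166 -0.01303837  0.04857147]
[ 0.98448166 -0.0948437  -0.1469968  -0.01387354]
10 rows [[[0.0081,0.0322,0.0027],[0.0015,-0.03,0.0134],1],[[0.0087,0.0321,0.0025],[0.0015,-0.03,0.0134],1],[[0.0092,0.032,0.0021],[0.0015,-0.03,0.0134],1],[[0.0096,0.0319,0.0018],[0.0015,-0.03,0.0134],1],[[0.0101,0.0317,0.0015],[0.0015,-0.03,0.0134],1],[[0.0106,0.0316,0.001],[0.0015,-0.03,0.0134],1],[[0.011,0.0315,0.0008],[0.0015,-0.03,0.0134],1],[[0.0115,0.0313,0.0003],[0.0015,-0.03,0.0134],1],[[0.0119,0.0312,-0.0001],[0.0015,-0.03,0.0134],1],[[0.0123,0.031,-0.0004],[0.0015,-0.03,0.0134],1]]
end [ 0.4801 -0.0174  0.1241]
```

```bash
cat >> h.py <<'E'
DO=DO-.002*DY
E
echo ok
```

```text
ok
```

Emit:
carry_out:
  increments:
    - [[0.008, 0.032, 0.0025], [0.0015, -0.03, 0.0135], 1]
    - [[0.0085, 0.032, 0.0025], [0.0015, -0.03, 0.0135], 1]
    - [[0.009, 0.032, 0.002], [0.0015, -0.03, 0.0135], 1]
    - [[0.0095, 0.032, 0.002], [0.0015, -0.03, 0.0135], 1]
    - [[0.01, 0.032, 0.0015], [0.0015, -0.03, 0.0135], 1]
    - [[0.0105, 0.032, 0.001], [0.0015, -0.03, 0.0135], 1]
    - [[0.011, 0.0315, 0.001], [0.0015, -0.03, 0.0135], 1]
    - [[0.0115, 0.0315, 0.0005], [0.0015, -0.03, 0.0135], 1]
    - [[0.012, 0.031, 0], [0.0015, -0.03, 0.0135], 1]
    - [[0.0125, 0.031, -0.0005], [0.0015, -0.03, 0.0135], 1]
    - [[0, 0, 0], [0, 0, 0], 1]
    - [[0, 0, 0], [0, 0, 0], 1]
    - [[0, 0, 0], [0, 0, 0], 1]

```text
time_s: 28.7
position: [0.4763, -0.0193, 0.1204]
tool_rot: [-0.012, 0.984, -0.096, -0.15]
ft_force: [-0.2, 0.8, -2.1]
grip_width: 0.0073
```

```bash
cat > rk.py <<'E'
from h import *
import sys
x,y=float(sys.argv[1]),float(sys.argv[2]); off=np.array([float(v) for v in sys.argv[3:6]])
s,p,d=snap('wrist'); P,W=wcloud(d,s); print(s['position'],s['tool_rot'],s['joint_positions'].round(2) if hasattr(s['joint_positions'],'round') else '')
v=p.astype(int); L=DR.inv().apply((W-DO).reshape(-1,3)).reshape(W.shape)
yl=(v[...,0]>v[...,2]+80)&(d>0)
m=yl&(abs(L[...,2])<.008)&(abs(L[...,:2]).max(-1)<.075); q=L[m]; print('deck seen n',m.sum(),'z',np.median(q[:,2]),'slope',np.linalg.lstsq(np.c_[q[:,:2],np.ones(len(q))],q[:,2],rcond=None)[0].round(4))
w=yl&(L[...,2]>.007)&(L[...,2]<.016)&(abs(L[...,0])<.05)&(abs(L[...,1])<.1); k=L[w][:,1]; print('walls',[np.percentile(a,[5,95]).round(4) for a in (k[k>0.06],k[k<-.06]) if len(a)>20])
T=deck_tcp(x,y,0,off); p0,q0=pose(); e=(q0.inv()*RT).as_rotvec(); print('to go: shift',q0.inv().apply(T-p0).round(4),'turn',e.round(4))
E
python3 rk.py -.03 .048 -.001 -.001 -.044; python3 -c "
from h import *
s,p,d=snap('wrist','w10'); inhand(s,p,d)"
```

```text
[ 0.47631892 -0.01929893  0.12037041] [-0.0119179   0.98398128 -0.09561666 -0.14998756] [-0.07  0.41 -0.15  1.31  0.03  1.69]
deck seen n 15911 z 0.0010776974839529843 slope [0.0006 0.0006 0.0011]
walls [array([0.0787, 0.0835]), array([-0.0861, -0.0812])]
to go: shift [ 0.0027 -0.0004  0.0758] turn [ 0.0045  0.0049 -0.0011]
base n 6589 x98 0.0851
0.03 [-0.0146  0.0122] z -0.0222
0.045 [-0.0147  0.012 ] z -0.0222
0.075 [-0.0145  0.0119] z -0.0222
tab top 1489 [-0.0745 -0.0712 -0.0566] [-0.0147  0.0119]
```

View pics/w10.png

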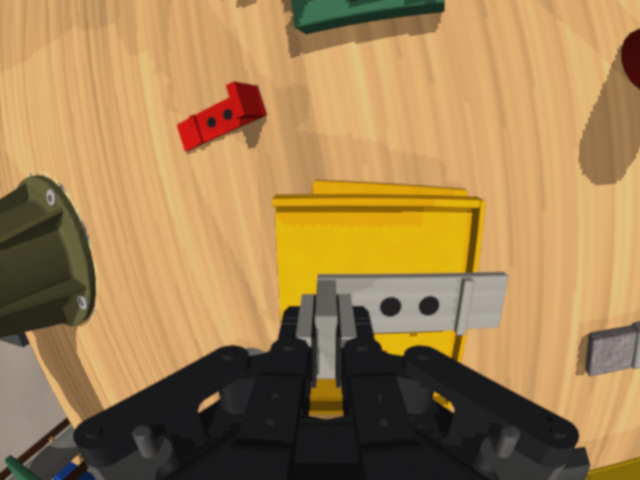

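The view agrees with the frame (walls, slope, bracket parallel to the deck). Lowering.

Emit:
carry_out:
  increments:
    - [[0.003, 0, 0.015], [0.004, 0.005, 0], 1]
    - [[0, 0, 0.015], [0, 0, 0], 1]
    - [[0, 0, 0.015], [0, 0, 0], 1]
    - [[0, 0, 0.015], [0, 0, 0], 1]
    - [[0, 0, 0.008], [0, 0, 0], 1]
    - [[0, 0, 0.004], [0, 0, 0], 1]
    - [[0, 0, 0], [0, 0, 0], 1]
    - [[0, 0, 0], [0, 0, 0], 1]

```text
time_s: 29.47
position: [0.4596, -0.0157, 0.0522]
tool_rot: [-0.013, 0.985, -0.095, -0.146]
ft_force: [0.1, 0.7, -1.3]
grip_width: 0.0069
```

Emit:
carry_out:
  increments:
    - [[0, 0, 0.0015], [0, 0, 0], 1]
    - [[0, 0, 0.0015], [0, 0, 0], 1]
    - [[0, 0, 0], [0, 0, 0], 1]
    - [[0, 0, 0], [0, 0, 0], 1]

```text
time_s: 29.8
position: [0.4586, -0.016, 0.049]
tool_rot: [-0.013, 0.985, -0.096, -0.146]
ft_force: [0.2, 0.2, -1.7]
grip_width: 0.0065
```

Emit:
carry_out:
  increments:
    - [[0, 0, 0.001], [0, 0, 0], 1]
    - [[0, 0, 0.001], [0, 0, 0], 1]
    - [[0, 0, 0], [0, 0, 0], 1]
    - [[0, 0, 0], [0, 0, 0], 1]

```text
time_s: 30.13
position: [0.4585, -0.0159, 0.048]
tool_rot: [-0.013, 0.985, -0.096, -0.146]
ft_force: [-0.3, -0.6, 7.3]
grip_width: 0.0066
```

Emit:
carry_out:
  increments:
    - [[0, 0, -0.001], [0, 0, 0], 0.8]
    - [[0, 0, 0], [0, 0, 0], 0.6]
    - [[0, 0, 0], [0, 0, 0], 0.6]
    - [[0, 0, 0], [0, 0, 0], 0.6]
    - [[0, 0, -0.01], [0, 0, 0], 0.6]
    - [[0, 0, -0.02], [0, 0, 0], 0.6]
    - [[0, 0, -0.03], [0, 0, 0], 0.6]
    - [[0, 0, -0.03], [0, 0, 0], 0.6]
    - [[0, 0, -0.01], [0, 0, 0], 0.5]
    - [[0, 0, 0], [0, 0, 0], 0.5]
    - [[0, 0, 0], [0, 0, 0], 0.5]

```text
time_s: 31.05
position: [0.487, -0.0213, 0.1436]
tool_rot: [-0.013, 0.985, -0.096, -0.146]
ft_force: [0.4, -0.5, -0.6]
grip_width: 0.0427
```

```bash
cat >> h.py <<'E'
def ondeck(s,p,d,cam='wrist'):
    W=wcloud(d,s)[1] if cam=='wrist' else cloud(cam,d)
    v=p.astype(int); L=DR.inv().apply((W-DO).reshape(-1,3)).reshape(W.shape)
    g=(v.max(-1)-v.min(-1)<45)&(d>0)&(L[...,2]>.003)&(L[...,2]<.045)&(abs(L[...,0])<.08)&(abs(L[...,1])<.078)
    n,lab,st,ce=cv2.connectedComponentsWithStats(g.astype(np.uint8))
    for i in range(1,n):
        if st[i,4]>150:
            q=L[lab==i]; b=q[(q[:,2]>.003)&(q[:,2]<.009)]; t=q[q[:,2]>.032]; print(st[i,4],'base x',np.percentile(b[:,0],[1,99]).round(3),'y',np.percentile(b[:,1],[1,99]).round(3),'z',np.median(b[:,2]).round(4),'tabtop',np.median(t,axis=0).round(4) if len(t) else None)
E
python3 - <<'E'
from h import *
s,p,d=snap('wrist','w11'); print(s['position']); ondeck(s,p,d)
t=fx(-.041+.002,-.021); plan([([*t,.13],down(FY),None,.5)])
E
```

```text
[ 0.48701115 -0.02127399  0.14364708]
4842 base x [-0.021  0.057] y [0.034 0.061] z 0.007 tabtop [-0.0263  0.0496  0.0411]
7 rows [[[-0.0079,-0.0337,0.0043],[-0.0026,0.0423,-0.0194],0.5],[[-0.0074,-0.034,0.0038],[-0.0026,0.0423,-0.0194],0.5],[[-0.007,-0.034,0.0035],[-0.0026,0.0423,-0.0194],0.5],[[-0.0063,-0.0342,0.0031],[-0.0026,0.0423,-0.0194],0.5],[[-0.0059,-0.0343,0.0027],[-0.0026,0.0423,-0.0194],0.5],[[-0.0053,-0.0345,0.0024],[-0.0026,0.0423,-0.0194],0.5],[[-0.0047,-0.0345,0.0022],[-0.0026,0.0423,-0.0194],0.5]]
end [0.4709 0.2224 0.13  ]
```

Bracket 1 flat on deck at y≈48 mm. On to the lane -21 bracket.

Emit:
carry_out:
  increments:
    - [[-0.008, -0.034, 0.004], [-0.0026, 0.0423, -0.0194], 0.5]
    - [[-0.0075, -0.034, 0.004], [-0.0026, 0.0423, -0.0194], 0.5]
    - [[-0.007, -0.034, 0.0035], [-0.0026, 0.0423, -0.0194], 0.5]
    - [[-0.0065, -0.034, 0.003], [-0.0026, 0.0423, -0.0194], 0.5]
    - [[-0.006, -0.0345, 0.003], [-0.0026, 0.0423, -0.0194], 0.5]
    - [[-0.0055, -0.0345, 0.0025], [-0.0026, 0.0423, -0.0194], 0.5]
    - [[-0.005, -0.0345, 0.002], [-0.0026, 0.0423, -0.0194], 0.5]
    - [[0, 0, 0], [0, 0, 0], 0.5]
    - [[0, 0, 0], [0, 0, 0], 0.5]
    - [[0, 0, 0], [0, 0, 0], 0.5]

```text
time_s: 31.93
position: [0.4692, 0.2221, 0.1296]
tool_rot: [0.001, 1.0, -0.028, -0.001]
ft_force: [-0.2, 0.1, -0.2]
grip_width: 0.0428
```

Run:
```python
from h import *
s,p,d=snap('wrist','w12'); print(s['position'],s['tool_rot']); tabs(s,p,d)
e=(pose()[1].inv()*down(FY)).as_rotvec(); print(e.round(4))
```

```text
[0.46924971 0.22213361 0.12955856] [ 6.62335740e-04  9.99606141e-01 -2.80499692e-02 -5.68940660e-04]
63 [402.  31.] [101.  98.  93.] world [0.5262 0.3618] [0.002 0.008] 65.8 tool [ 0.0491 -0.1427]
501 [327. 246.] [180. 176. 165.] world [0.4707 0.2213] [0.028 0.007] 86.6 tool [0.0015 0.0006]
423 [327. 302.] [178. 174. 163.] world [0.4686 0.1795] [0.028 0.007] 87.0 tool [0.0018 0.0425]
[ 0.0011  0.0006 -0.0006]
```

Emit:
carry_out:
  increments:
    - [[0.002, 0.0005, 0.015], [0, 0, 0], 0.5]
    - [[0, 0, 0.015], [0, 0, 0], 0.5]
    - [[0, 0, 0.015], [0, 0, 0], 0.5]
    - [[0, 0, 0.015], [0, 0, 0], 0.5]
    - [[0, 0, 0.015], [0, 0, 0], 0.5]
    - [[0, 0, 0.015], [0, 0, 0], 0.5]
    - [[0, 0, 0.015], [0, 0, 0], 0.5]
    - [[0, 0, 0.01], [0, 0, 0], 0.5]
    - [[0, 0, 0.006], [0, 0, 0], 0.5]
    - [[0, 0, 0], [0, 0, 0], 0.5]
    - [[0, 0, 0], [0, 0, 0], 1]
    - [[0, 0, 0], [0, 0, 0], 1]
    - [[0, 0, 0], [0, 0, 0], 1]
    - [[0, 0, 0], [0, 0, 0], 1]
    - [[0, 0, 0], [0, 0, 0], 1]
    - [[0, 0, 0], [0, 0, 0], 1]
  force: 60

```text
time_s: 33.32
position: [0.4726, 0.2226, 0.0107]
tool_rot: [-0.0, 1.0, -0.028, 0.001]
ft_force: [-3.3, 0.9, 4.6]
grip_width: 0.007
```

Emit:
carry_out:
  increments:
    - [[-0.004, 0, -0.001], [0, 0, 0], 1]
    - [[-0.006, 0, 0], [0, 0, 0], 1]
    - [[-0.006, 0, 0], [0, 0, 0], 1]
    - [[-0.006, 0, 0], [0, 0, 0], 1]
    - [[-0.006, 0, 0], [0, 0, 0], 1]
    - [[-0.006, 0, 0], [0, 0, 0], 1]
    - [[-0.006, 0, 0], [0, 0, 0], 1]
    - [[-0.006, 0, 0], [0, 0, 0], 1]
    - [[-0.006, 0, 0], [0, 0, 0], 1]
    - [[-0.006, 0, 0], [0, 0, 0], 1]
    - [[-0.006, 0, 0], [0, 0, 0], 1]
    - [[0, 0, 0], [0, 0, 0], 1]

```text
time_s: 34.32
position: [0.4074, 0.2258, 0.0107]
tool_rot: [-0.0, 1.0, -0.028, 0.0]
ft_force: [-1.4, 0.5, 0.6]
grip_width: 0.0068
```

Emit:
carry_out:
  increments:
    - [[0, 0, -0.01], [0, 0, 0], 1]
    - [[0, 0, -0.02], [0, 0, 0], 1]
    - [[0, 0, -0.03], [0, 0, 0], 1]
    - [[0, 0, -0.03], [0, 0, 0], 1]
    - [[0, 0, -0.03], [0, 0, 0], 1]
    - [[0, 0, -0.02], [0, 0, 0], 1]
    - [[0, 0, 0], [0, 0, 0], 1]
    - [[0, 0, 0], [0, 0, 0], 1]
    - [[0, 0, 0], [0, 0, 0], 1]

```text
time_s: 35.07
position: [0.4084, 0.2255, 0.1503]
tool_rot: [0.0, 1.0, -0.028, 0.0]
ft_force: [-0.4, 0.3, -2.3]
grip_width: 0.0068
```

Run:
```python
from h import *
s,p,d=snap('wrist'); print(s['position'],s['tool_rot'],s['grip_width']); inhand(s,p,d)
off=np.array([-.001,0,-.042]); T=deck_tcp(-.030,0,.075,off); print(T); plan([(T,RT,10,1)])
```

```text
[0.40837124 0.22553999 0.15028859] [ 2.69486859e-05  9.99594435e-01 -2.84737747e-02  4.56894503e-04] 0.006776948120496043
base n 6583 x98 0.085
0.03 [-0.0126  0.0141] z -0.0202
0.045 [-0.0127  0.0141] z -0.0202
0.075 [-0.0124  0.0138] z -0.0202
tab top 1462 [-0.0747 -0.0717 -0.0549] [-0.0126  0.0139]
[ 0.46988813 -0.06533316  0.12128557]
10 rows [[[0.0078,0.0287,0.0029],[0.002,-0.0296,0.0134],1],[[0.0083,0.0285,0.0025],[0.002,-0.0296,0.0134],1],[[0.0088,0.0285,0.0023],[0.002,-0.0296,0.0134],1],[[0.0092,0.0283,0.0019],[0.002,-0.0296,0.0134],1],[[0.0096,0.0282,0.0016],[0.002,-0.0296,0.0134],1],[[0.0101,0.0281,0.0013],[0.002,-0.0296,0.0134],1],[[0.0105,0.0279,0.0008],[0.002,-0.0296,0.0134],1],[[0.0108,0.0279,0.0006],[0.002,-0.0296,0.0134],1],[[0.0112,0.0276,0.0001],[0.002,-0.0296,0.0134],1],[[0.0117,0.0275,-0.0003],[0.002,-0.0296,0.0134],1]]
end [ 0.4699 -0.0653  0.1213]
```

Emit:
carry_out:
  increments:
    - [[0.008, 0.0285, 0.003], [0.002, -0.0296, 0.0134], 1]
    - [[0.0085, 0.0285, 0.0025], [0.002, -0.0296, 0.0134], 1]
    - [[0.009, 0.0285, 0.0025], [0.002, -0.0296, 0.0134], 1]
    - [[0.009, 0.0285, 0.002], [0.002, -0.0296, 0.0134], 1]
    - [[0.0095, 0.028, 0.0015], [0.002, -0.0296, 0.0134], 1]
    - [[0.01, 0.028, 0.0015], [0.002, -0.0296, 0.0134], 1]
    - [[0.0105, 0.028, 0.001], [0.002, -0.0296, 0.0134], 1]
    - [[0.011, 0.028, 0.0005], [0.002, -0.0296, 0.0134], 1]
    - [[0.011, 0.0275, 0], [0.002, -0.0296, 0.0134], 1]
    - [[0.0115, 0.0275, -0.0005], [0.002, -0.0296, 0.0134], 1]
    - [[0, 0, 0], [0, 0, 0], 1]
    - [[0, 0, 0], [0, 0, 0], 1]
    - [[0, 0, 0], [0, 0, 0], 1]

```text
time_s: 36.2
position: [0.4698, -0.0642, 0.1207]
tool_rot: [-0.015, 0.984, -0.095, -0.148]
ft_force: [1.0, -0.0, -0.9]
grip_width: 0.0073
```

```bash
python3 rk.py -.03 0 -.001 .0007 -.0422;  python3 -c "
from h import *
s,p,d=snap('top'); ondeck(s,p,d,'top')"
```

```text
[ 0.46984466 -0.06421514  0.12071266] [-0.01465458  0.9843805  -0.09489279 -0.14756569] [-0.15  0.4  -0.16  1.3   0.01  1.61]
deck seen n 23609 z 0.0011053554616929473 slope [0.0012 0.0017 0.0011]
walls [array([0.0786, 0.0832])]
to go: shift [0.0002 0.0009 0.0751] turn [-0.0011  0.0004  0.0011]
497 base x [-0.013  0.055] y [0.034 0.06 ] z 0.0058 tabtop [-0.03    0.0486  0.0394]
```

Emit:
carry_out:
  increments:
    - [[0, 0.001, 0.015], [0, 0, 0], 1]
    - [[0, 0, 0.015], [0, 0, 0], 1]
    - [[0, 0, 0.015], [0, 0, 0], 1]
    - [[0, 0, 0.015], [0, 0, 0], 1]
    - [[0, 0, 0.008], [0, 0, 0], 1]
    - [[0, 0, 0.004], [0, 0, 0], 1]
    - [[0, 0, 0.0015], [0, 0, 0], 1]
    - [[0, 0, 0], [0, 0, 0], 1]
    - [[0, 0, 0], [0, 0, 0], 1]

```text
time_s: 37.05
position: [0.4504, -0.0613, 0.0523]
tool_rot: [-0.014, 0.985, -0.094, -0.146]
ft_force: [0.7, -0.4, -0.7]
grip_width: 0.0067
```

Emit:
carry_out:
  increments:
    - [[0, 0, 0.001], [0, 0, 0], 1]
    - [[0, 0, 0.001], [0, 0, 0], 1]
    - [[0, 0, 0], [0, 0, 0], 1]
    - [[0, 0, 0], [0, 0, 0], 1]

```text
time_s: 37.38
position: [0.4496, -0.0614, 0.0499]
tool_rot: [-0.014, 0.985, -0.095, -0.146]
ft_force: [-0.2, -0.6, -0.7]
grip_width: 0.007
```

Emit:
carry_out:
  increments:
    - [[0, 0, 0.001], [0, 0, 0], 1]
    - [[0, 0, 0.001], [0, 0, 0], 1]
    - [[0, 0, 0], [0, 0, 0], 1]
    - [[0, 0, 0], [0, 0, 0], 1]

```text
time_s: 37.72
position: [0.4497, -0.0614, 0.0498]
tool_rot: [-0.014, 0.985, -0.095, -0.145]
ft_force: [-0.2, -0.8, 14.9]
grip_width: 0.0072
```

Emit:
carry_out:
  increments:
    - [[0, 0, -0.0015], [0, 0, 0], 0.8]
    - [[0, 0, 0], [0, 0, 0], 0.6]
    - [[0, 0, 0], [0, 0, 0], 0.6]
    - [[0, 0, 0], [0, 0, 0], 0.6]
    - [[0, 0, -0.01], [0, 0, 0], 0.6]
    - [[0, 0, -0.02], [0, 0, 0], 0.6]
    - [[0, 0, -0.03], [0, 0, 0], 0.6]
    - [[0, 0, -0.03], [0, 0, 0], 0.6]
    - [[0, 0, -0.01], [0, 0, 0], 0.5]
    - [[0, 0, 0], [0, 0, 0], 0.5]
    - [[0, 0, 0], [0, 0, 0], 0.5]

```text
time_s: 38.63
position: [0.4778, -0.0669, 0.1449]
tool_rot: [-0.014, 0.985, -0.095, -0.146]
ft_force: [-0.2, 0.1, -0.7]
grip_width: 0.043
```

Run:
```python
from h import *
s,p,d=snap('wrist','w13'); print(s['position']); ondeck(s,p,d)
t=fx(-.041+.002,-.063); plan([([*t,.13],down(FY),8,.5)])
```

```text
[ 0.47782022 -0.0669277   0.14488969]
5184 base x [-0.021  0.058] y [0.034 0.06 ] z 0.0071 tabtop [-0.0264  0.0482  0.0412]
4803 base x [-0.022  0.057] y [-0.014  0.013] z 0.0071 tabtop [-0.027   0.0009  0.0411]
8 rows [[[-0.0061,-0.0301,0.0037],[-0.0026,0.037,-0.0167],0.5],[[-0.0057,-0.0303,0.0034],[-0.0026,0.037,-0.0167],0.5],[[-0.0054,-0.0304,0.0032],[-0.0026,0.037,-0.0167],0.5],[[-0.0049,-0.0304,0.0028],[-0.0026,0.037,-0.0167],0.5],[[-0.0046,-0.0305,0.0027],[-0.0026,0.037,-0.0167],0.5],[[-0.0041,-0.0306,0.0023],[-0.0026,0.037,-0.0167],0.5],[[-0.0037,-0.0307,0.0022],[-0.0026,0.037,-0.0167],0.5],[[-0.0032,-0.0308,0.0019],[-0.0026,0.037,-0.0167],0.5]]
end [0.4685 0.1805 0.13  ]
```

Emit:
carry_out:
  increments:
    - [[-0.006, -0.03, 0.0035], [-0.0026, 0.037, -0.0167], 0.5]
    - [[-0.0055, -0.03, 0.0035], [-0.0026, 0.037, -0.0167], 0.5]
    - [[-0.0055, -0.0305, 0.003], [-0.0026, 0.037, -0.0167], 0.5]
    - [[-0.005, -0.0305, 0.003], [-0.0026, 0.037, -0.0167], 0.5]
    - [[-0.0045, -0.0305, 0.0025], [-0.0026, 0.037, -0.0167], 0.5]
    - [[-0.004, -0.0305, 0.0025], [-0.0026, 0.037, -0.0167], 0.5]
    - [[-0.0035, -0.031, 0.002], [-0.0026, 0.037, -0.0167], 0.5]
    - [[-0.003, -0.031, 0.002], [-0.0026, 0.037, -0.0167], 0.5]
    - [[0, 0, 0], [0, 0, 0], 0.5]
    - [[0, 0, 0], [0, 0, 0], 0.5]
    - [[0, 0, 0], [0, 0, 0], 0.5]

```text
time_s: 39.6
position: [0.4686, 0.1799, 0.1298]
tool_rot: [0.001, 1.0, -0.028, -0.001]
ft_force: [-0.1, -0.3, 0.3]
grip_width: 0.0424
```

Run:
```python
from h import *
s,p,d=snap('wrist','w14'); print(s['position'],s['tool_rot']); tabs(s,p,d)
e=(pose()[1].inv()*down(FY)).as_rotvec(); print(e.round(4))
```

```text
[0.46861743 0.1798723  0.12975145] [ 9.98241747e-04  9.99600054e-01 -2.82563674e-02 -5.58940344e-04]
537 [325. 242.] [172. 170. 158.] world [0.4692 0.1818] [0.028 0.008] 86.5 tool [ 0.0005 -0.0021]
[ 0.0018  0.0007 -0.0009]
```

Emit:
carry_out:
  increments:
    - [[0.001, -0.0015, 0.015], [0.001, 0, 0], 0.5]
    - [[0, 0, 0.015], [0, 0, 0], 0.5]
    - [[0, 0, 0.015], [0, 0, 0], 0.5]
    - [[0, 0, 0.015], [0, 0, 0], 0.5]
    - [[0, 0, 0.015], [0, 0, 0], 0.5]
    - [[0, 0, 0.015], [0, 0, 0], 0.5]
    - [[0, 0, 0.015], [0, 0, 0], 0.5]
    - [[0, 0, 0.01], [0, 0, 0], 0.5]
    - [[0, 0, 0.006], [0, 0, 0], 0.5]
    - [[0, 0, 0], [0, 0, 0], 0.5]
    - [[0, 0, 0], [0, 0, 0], 1]
    - [[0, 0, 0], [0, 0, 0], 1]
    - [[0, 0, 0], [0, 0, 0], 1]
    - [[0, 0, 0], [0, 0, 0], 1]
    - [[0, 0, 0], [0, 0, 0], 1]
    - [[0, 0, 0], [0, 0, 0], 1]
  force: 60

```text
time_s: 40.98
position: [0.4704, 0.1819, 0.0107]
tool_rot: [-0.0, 1.0, -0.029, 0.0]
ft_force: [-4.2, -0.8, 4.6]
grip_width: 0.0075
```

Emit:
carry_out:
  increments:
    - [[-0.004, 0, -0.001], [0, 0, 0], 1]
    - [[-0.006, 0, 0], [0, 0, 0], 1]
    - [[-0.006, 0, 0], [0, 0, 0], 1]
    - [[-0.006, 0, 0], [0, 0, 0], 1]
    - [[-0.006, 0, 0], [0, 0, 0], 1]
    - [[-0.006, 0, 0], [0, 0, 0], 1]
    - [[-0.006, 0, 0], [0, 0, 0], 1]
    - [[-0.006, 0, 0], [0, 0, 0], 1]
    - [[-0.006, 0, 0], [0, 0, 0], 1]
    - [[-0.006, 0, 0], [0, 0, 0], 1]
    - [[-0.006, 0, 0], [0, 0, 0], 1]
    - [[0, 0, 0], [0, 0, 0], 1]

```text
time_s: 41.98
position: [0.4056, 0.1859, 0.0107]
tool_rot: [-0.0, 1.0, -0.028, -0.0]
ft_force: [-0.0, -0.7, -0.2]
grip_width: 0.007
```

Emit:
carry_out:
  increments:
    - [[0, 0, -0.01], [0, 0, 0], 1]
    - [[0, 0, -0.02], [0, 0, 0], 1]
    - [[0, 0, -0.03], [0, 0, 0], 1]
    - [[0, 0, -0.03], [0, 0, 0], 1]
    - [[0, 0, -0.03], [0, 0, 0], 1]
    - [[0, 0, -0.02], [0, 0, 0], 1]
    - [[0, 0, 0], [0, 0, 0], 1]
    - [[0, 0, 0], [0, 0, 0], 1]
    - [[0, 0, 0], [0, 0, 0], 1]

```text
time_s: 42.73
position: [0.4067, 0.1854, 0.1503]
tool_rot: [-0.0, 1.0, -0.029, 0.0]
ft_force: [-1.0, -0.1, -2.1]
grip_width: 0.0071
```

Run:
```python
from h import *
s,p,d=snap('wrist'); print(s['position'],s['tool_rot'],s['grip_width']); inhand(s,p,d)
off=np.array([-.001,0,-.042]); T=deck_tcp(-.030,-.048,.075,off); print(T); plan([(T,RT,10,1)])
```

```text
[0.40669578 0.1854412  0.15025076] [-1.29983921e-04  9.99591941e-01 -2.85621984e-02  3.68367666e-04] 0.007086365236966374
base n 6471 x98 0.085
0.03 [-0.0131  0.0136] z -0.0203
0.045 [-0.0132  0.0133] z -0.0203
0.075 [-0.0129  0.0132] z -0.0203
tab top 1450 [-0.0745 -0.0716 -0.0549] [-0.0133  0.0126]
[ 0.46072865 -0.11245113  0.12131279]
10 rows [[[0.0071,0.0294,0.0028],[0.002,-0.0296,0.0134],1],[[0.0077,0.0293,0.0026],[0.002,-0.0296,0.0134],1],[[0.008,0.0292,0.0023],[0.002,-0.0296,0.0134],1],[[0.0086,0.0291,0.002],[0.002,-0.0296,0.0134],1],[[0.0089,0.029,0.0016],[0.002,-0.0296,0.0134],1],[[0.0095,0.0289,0.0013],[0.002,-0.0296,0.0134],1],[[0.0098,0.0287,0.001],[0.002,-0.0296,0.0134],1],[[0.0102,0.0287,0.0006],[0.002,-0.0296,0.0134],1],[[0.0107,0.0284,0.0003],[0.002,-0.0296,0.0134],1],[[0.011,0.0284,-0.0001],[0.002,-0.0296,0.0134],1]]
end [ 0.4607 -0.1125  0.1213]
```

Emit:
carry_out:
  increments:
    - [[0.007, 0.0295, 0.003], [0.002, -0.0296, 0.0134], 1]
    - [[0.0075, 0.0295, 0.0025], [0.002, -0.0296, 0.0134], 1]
    - [[0.008, 0.029, 0.0025], [0.002, -0.0296, 0.0134], 1]
    - [[0.0085, 0.029, 0.002], [0.002, -0.0296, 0.0134], 1]
    - [[0.009, 0.029, 0.0015], [0.002, -0.0296, 0.0134], 1]
    - [[0.0095, 0.029, 0.0015], [0.002, -0.0296, 0.0134], 1]
    - [[0.01, 0.0285, 0.001], [0.002, -0.0296, 0.0134], 1]
    - [[0.01, 0.0285, 0.0005], [0.002, -0.0296, 0.0134], 1]
    - [[0.0105, 0.0285, 0.0005], [0.002, -0.0296, 0.0134], 1]
    - [[0.011, 0.0285, 0], [0.002, -0.0296, 0.0134], 1]
    - [[0, 0, 0], [0, 0, 0], 1]
    - [[0, 0, 0], [0, 0, 0], 1]
    - [[0, 0, 0], [0, 0, 0], 1]

```text
time_s: 43.87
position: [0.4601, -0.1115, 0.1205]
tool_rot: [-0.015, 0.984, -0.095, -0.148]
ft_force: [-0.2, 0.4, -1.3]
grip_width: 0.0072
```

```bash
python3 rk.py -.03 -.048 -.001 .0002 -.0422;  python3 -c "
from h import *
s,p,d=snap('wrist'); ondeck(s,p,d)"
```

```text
[ 0.46005905 -0.11145471  0.12047508] [-0.01490106  0.98435452 -0.0950139  -0.14763634] [-0.23  0.4  -0.16  1.3  -0.01  1.53]
deck seen n 30894 z 0.0011548379655140417 slope [0.0018 0.0012 0.0012]
walls [array([0.0782, 0.0829]), array([-0.0822, -0.0813])]
to go: shift [0.0007 0.0012 0.0747] turn [-0.0015  0.0006  0.0009]
6501 base x [-0.02   0.058] y [0.033 0.06 ] z 0.0072 tabtop [-0.0262  0.0465  0.0412]
6379 base x [-0.021  0.057] y [-0.015  0.012] z 0.0071 tabtop [-0.0266 -0.0008  0.0412]
```

Emit:
carry_out:
  increments:
    - [[0.0005, 0.001, 0.015], [0, 0, 0], 1]
    - [[0, 0, 0.015], [0, 0, 0], 1]
    - [[0, 0, 0.015], [0, 0, 0], 1]
    - [[0, 0, 0.015], [0, 0, 0], 1]
    - [[0, 0, 0.008], [0, 0, 0], 1]
    - [[0, 0, 0.004], [0, 0, 0], 1]
    - [[0, 0, 0.0025], [0, 0, 0], 1]
    - [[0, 0, 0.001], [0, 0, 0], 1]
    - [[0, 0, 0], [0, 0, 0], 1]
    - [[0, 0, 0], [0, 0, 0], 1]

```text
time_s: 44.8
position: [0.4406, -0.1089, 0.0499]
tool_rot: [-0.014, 0.985, -0.095, -0.146]
ft_force: [-0.2, -0.9, -1.8]
grip_width: 0.0071
```

Emit:
carry_out:
  increments:
    - [[0, 0, 0.001], [0, 0, 0], 1]
    - [[0, 0, 0], [0, 0, 0], 1]
    - [[0, 0, 0], [0, 0, 0], 1]

```text
time_s: 45.05
position: [0.4407, -0.1089, 0.0497]
tool_rot: [-0.014, 0.985, -0.095, -0.145]
ft_force: [-0.3, 0.6, 7.4]
grip_width: 0.0067
```

Emit:
carry_out:
  increments:
    - [[0, 0, -0.001], [0, 0, 0], 0.8]
    - [[0, 0, 0], [0, 0, 0], 0.6]
    - [[0, 0, 0], [0, 0, 0], 0.6]
    - [[0, 0, 0], [0, 0, 0], 0.6]
    - [[0, 0, -0.01], [0, 0, 0], 0.6]
    - [[0, 0, -0.02], [0, 0, 0], 0.6]
    - [[0, 0, -0.03], [0, 0, 0], 0.6]
    - [[0, 0, -0.03], [0, 0, 0], 0.6]
    - [[0, 0, -0.03], [0, 0, 0], 0.45]
    - [[0, 0, -0.03], [0, 0, 0], 0.45]
    - [[0, 0, 0], [0, 0, 0], 0.45]

```text
time_s: 45.97
position: [0.4866, -0.118, 0.1986]
tool_rot: [-0.014, 0.985, -0.095, -0.142]
ft_force: [1.0, 0.0, -0.7]
grip_width: 0.0468
```

Run:
```python
from h import *
s,p,d=snap('wrist','w15'); print(s['position']); ondeck(s,p,d)
s,p,d=snap('side','s15'); W=cloud('side',d); h=fx(.01,.13)
v=p.astype(int); m=(v[...,0]>v[...,1]+60)&(v[...,0]>v[...,2]+50)&(W[...,2]>.24)&(W[...,2]<.31)&(np.hypot(*np.moveaxis(W[...,:2]-h,-1,0))<.07)&(d>0); print('knob',m.sum(),np.percentile(W[m],[5,50,95],axis=0).round(4) if m.any() else 0)
plan([([.53,.373,.31],down(FY),None,.45)])
```

```text
[ 0.48658313 -0.11804473  0.19857517]
3496 base x [-0.02   0.058] y [0.033 0.06 ] z 0.0072 tabtop [-0.0258  0.0462  0.0413]
3494 base x [-0.022  0.057] y [-0.014  0.012] z 0.0071 tabtop [-0.027  -0.0006  0.0412]
3310 base x [-0.022  0.057] y [-0.062 -0.035] z 0.0071 tabtop [-0.0264 -0.0472  0.0412]
knob 86 [[0.5201 0.354  0.2775]
 [0.5258 0.361  0.2894]
 [0.5368 0.3748 0.2963]]
15 rows [[[-0.0053,-0.0327,-0.0064],[-0.0013,0.0194,-0.0089],0.45],[[-0.0049,-0.0327,-0.0066],[-0.0013,0.0194,-0.0089],0.45],[[-0.0045,-0.0328,-0.0067],[-0.0013,0.0194,-0.0089],0.45],[[-0.004,-0.0328,-0.0069],[-0.0013,0.0194,-0.0089],0.45],[[-0.0036,-0.0328,-0.0069],[-0.0013,0.0194,-0.0089],0.45],[[-0.0032,-0.0328,-0.0071],[-0.0013,0.0194,-0.0089],0.45],[[-0.0028,-0.0328,-0.0072],[-0.0013,0.0194,-0.0089],0.45],[[-0.0023,-0.0329,-0.0072],[-0.0013,0.0194,-0.0089],0.45],[[-0.0019,-0.0329,-0.0074],[-0.0013,0.0194,-0.0089],0.45],[[-0.0015,-0.0329,-0.0074],[-0.0013,0.0194,-0.0089],0.45],[[-0.001,-0.0328,-0.0075],[-0.0013,0.0194,-0.0089],0.45],[[-0.0006,-0.0329,-0.0075],[-0.0013,0.0194,-0.0089],0.45],[[-0.0001,-0.0329,-0.0076],[-0.0013,0.0194,-0.0089],0.45],[[0.0003,-0.0328,-0.0077],[-0.0013,0.0194,-0.0089],0.45],[[0.0007,-0.0329,-0.0076],[-0.0013,0.0194,-0.0089],0.45]]
end [0.53  0.373 0.31 ]
```

Emit:
carry_out:
  increments:
    - [[-0.0055, -0.0325, -0.0065], [-0.0013, 0.0194, -0.0089], 0.45]
    - [[-0.005, -0.0325, -0.0065], [-0.0013, 0.0194, -0.0089], 0.45]
    - [[-0.0045, -0.033, -0.0065], [-0.0013, 0.0194, -0.0089], 0.45]
    - [[-0.004, -0.033, -0.007], [-0.0013, 0.0194, -0.0089], 0.45]
    - [[-0.0035, -0.033, -0.007], [-0.0013, 0.0194, -0.0089], 0.45]
    - [[-0.003, -0.033, -0.007], [-0.0013, 0.0194, -0.0089], 0.45]
    - [[-0.003, -0.033, -0.007], [-0.0013, 0.0194, -0.0089], 0.45]
    - [[-0.0025, -0.033, -0.007], [-0.0013, 0.0194, -0.0089], 0.45]
    - [[-0.002, -0.033, -0.0075], [-0.0013, 0.0194, -0.0089], 0.45]
    - [[-0.0015, -0.033, -0.0075], [-0.0013, 0.0194, -0.0089], 0.45]
    - [[-0.001, -0.033, -0.0075], [-0.0013, 0.0194, -0.0089], 0.45]
    - [[-0.0005, -0.033, -0.0075], [-0.0013, 0.0194, -0.0089], 0.45]
    - [[0, -0.033, -0.0075], [-0.0013, 0.0194, -0.0089], 0.45]
    - [[0.0005, -0.033, -0.0075], [-0.0013, 0.0194, -0.0089], 0.45]
    - [[0.0005, -0.033, -0.0075], [-0.0013, 0.0194, -0.0089], 0.45]
    - [[0, 0, 0], [0, 0, 0], 0.45]
    - [[0, 0, 0], [0, 0, 0], 0.45]
    - [[0, 0, 0], [0, 0, 0], 0.45]

```text
time_s: 47.57
position: [0.5281, 0.3742, 0.3068]
tool_rot: [0.0, 1.0, -0.029, -0.003]
ft_force: [0.1, -0.6, 0.6]
grip_width: 0.0467
```

Run:
```python
from h import *
s,p,d=snap('wrist','w16'); P,W=wcloud(d,s); v=p.astype(int); print(s['position'],s['tool_rot'])
m=(v[...,0]>v[...,1]+60)&(v[...,0]>v[...,2]+50)&(W[...,2]>.25)&(W[...,2]<.32)&(d>0); print(m.sum(),'tool',np.percentile(P[m],[3,50,97],axis=0).round(4) if m.any() else 0,'world',np.percentile(W[m],[3,50,97],axis=0).round(4) if m.any() else 0)
plan([([.53,.373,.235],down(FY),8,.45)])
```

```text
[0.52809635 0.37423302 0.30680338] [ 3.27443540e-04  9.99586241e-01 -2.86207139e-02 -2.84514773e-03]
1472 tool [[-0.0054 -0.0092  0.0104]
 [ 0.0027 -0.0012  0.013 ]
 [ 0.0112  0.0129  0.0224]] world [[0.5225 0.3613 0.2844]
 [0.5309 0.3753 0.2938]
 [0.5393 0.3832 0.2963]]
8 rows [[[0.0003,0.0001,0.009],[0.0001,0.0007,-0.0002],0.45],[[0.0002,0.0,0.009],[0.0001,0.0007,-0.0002],0.45],[[0.0003,0.0001,0.009],[0.0001,0.0007,-0.0002],0.45],[[0.0002,0.0001,0.009],[0.0001,0.0007,-0.0002],0.45],[[0.0002,0.0001,0.009],[0.0001,0.0007,-0.0002],0.45],[[0.0003,0.0,0.009],[0.0001,0.0007,-0.0002],0.45],[[0.0002,0.0001,0.009],[0.0001,0.0007,-0.0002],0.45],[[0.0002,0.0001,0.009],[0.0001,0.0007,-0.0002],0.45]]
end [0.53  0.373 0.235]
```

Emit:
carry_out:
  increments:
    - [[0.002, 0.001, 0.01], [0, 0.004, 0], 0.45]
    - [[0, 0, 0.01], [0, 0, 0], 0.45]
    - [[0, 0, 0.01], [0, 0, 0], 0.45]
    - [[0, 0, 0.01], [0, 0, 0], 0.45]
    - [[0, 0, 0.01], [0, 0, 0], 0.45]
    - [[0, 0, 0.01], [0, 0, 0], 0.45]
    - [[0, 0, 0.011], [0, 0, 0], 0.45]
    - [[0, 0, 0], [0, 0, 0], 0.45]
    - [[0, 0, 0], [0, 0, 0], 0.9]
    - [[0, 0, 0], [0, 0, 0], 0.9]
    - [[0, 0, 0], [0, 0, 0], 0.9]
    - [[0, 0, 0], [0, 0, 0], 0.9]
    - [[0, 0, 0], [0, 0, 0], 0.9]
  force: 40

```text
time_s: 48.7
position: [0.5298, 0.3743, 0.2379]
tool_rot: [-0.001, 1.0, -0.028, -0.0]
ft_force: [-5.2, 0.1, 1.8]
grip_width: 0.0173
```

Gripped (17.3 mm). Swinging down along the reversed arc.

Emit:
carry_out:
  increments:
    - [[0, 0.006, 0], [0, 0, 0], 0.9]
    - [[0, 0.012, 0.0005], [0, 0, 0], 0.9]
    - [[0, 0.012, 0.001], [0, 0, 0], 0.9]
    - [[0, 0.012, 0.0015], [0, 0, 0], 0.9]
    - [[0, 0.012, 0.0025], [0, 0, 0], 0.9]
    - [[0, 0.012, 0.003], [0, 0, 0], 0.9]
    - [[0, 0.0115, 0.0035], [0, 0, 0], 0.9]
    - [[0, 0.0115, 0.004], [0, 0, 0], 0.9]
    - [[0, 0.011, 0.0045], [0, 0, 0], 0.9]
    - [[0, 0.011, 0.005], [0, 0, 0], 0.9]
    - [[0, 0.0105, 0.006], [0, 0, 0], 0.9]
    - [[0, 0.0105, 0.0065], [0, 0, 0], 0.9]
    - [[0, 0.01, 0.007], [0, 0, 0], 0.9]
    - [[0, 0.0095, 0.007], [0, 0, 0], 0.9]
    - [[0, 0.0095, 0.008], [0, 0, 0], 0.9]
    - [[0, 0.009, 0.008], [0, 0, 0], 0.9]

```text
time_s: 50.03
position: [0.5206, 0.2031, 0.1701]
tool_rot: [-0.0, 1.0, -0.029, 0.0]
ft_force: [-5.6, -3.4, 5.4]
grip_width: 0.0176
```

Emit:
carry_out:
  increments:
    - [[0, 0.0085, 0.0085], [0, 0, 0], 0.9]
    - [[0, 0.008, 0.009], [0, 0, 0], 0.9]
    - [[0, 0.0075, 0.0095], [0, 0, 0], 0.9]
    - [[0, 0.007, 0.01], [0, 0, 0], 0.9]
    - [[0, 0.0065, 0.01], [0, 0, 0], 0.9]
    - [[0, 0.006, 0.0105], [0, 0, 0], 0.9]
    - [[0, 0.0055, 0.0105], [0, 0, 0], 0.9]
    - [[0, 0.005, 0.011], [0, 0, 0], 0.9]
    - [[0, 0.0045, 0.011], [0, 0, 0], 0.9]
    - [[0, 0.004, 0.0115], [0, 0, 0], 0.9]
    - [[0, 0.0035, 0.0115], [0, 0, 0], 0.9]
    - [[0, 0.0025, 0.012], [0, 0, 0], 0.9]
    - [[0, 0.002, 0.012], [0, 0, 0], 0.9]
    - [[0, 0.0015, 0.012], [0, 0, 0], 0.9]
    - [[0, 0.001, 0.011], [0, 0, 0], 0.9]
    - [[0, 0, 0.008], [0, 0, 0], 0.9]
    - [[0, 0, 0], [0, 0, 0], 0.9]
    - [[0, 0, 0], [0, 0, 0], 0.9]

```text
time_s: 51.53
position: [0.5166, 0.1297, 0.0003]
tool_rot: [0.001, 1.0, -0.029, -0.0]
ft_force: [-1.8, -5.3, -1.1]
grip_width: 0.0172
```

Emit:
carry_out:
  increments:
    - [[0, 0, 0.002], [0, 0, 0], 0.9]
    - [[0, 0, 0.002], [0, 0, 0], 0.9]
    - [[0, 0, 0.001], [0, 0, 0], 0.9]
    - [[0, 0, 0], [0, 0, 0], 0.9]
    - [[0, 0, 0], [0, 0, 0], 0.9]

```text
time_s: 51.95
position: [0.5166, 0.1297, -0.0037]
tool_rot: [0.001, 1.0, -0.029, 0.0]
ft_force: [-3.0, -6.3, 3.4]
grip_width: 0.0174
```

Now release gently, lift away, and check everything.

Emit:
carry_out:
  increments:
    - [[0, 0, 0.001], [0, 0, 0], 0.8]
    - [[0, 0, 0], [0, 0, 0], 0.6]
    - [[0, 0, 0], [0, 0, 0], 0.45]
    - [[0, 0, 0], [0, 0, 0], 0.45]
    - [[0, 0, 0], [0, 0, 0], 0.45]
    - [[0, 0, -0.015], [0, 0, 0], 0.45]
    - [[0, 0, -0.03], [0, 0, 0], 0.45]
    - [[0, 0, -0.03], [0, 0, 0], 0.45]
    - [[0, 0, -0.03], [0, 0, 0], 0.45]
    - [[-0.02, 0, -0.03], [0, 0, 0], 0.45]
    - [[-0.03, 0, -0.03], [0, 0, 0], 0.45]
    - [[-0.03, 0, 0], [0, 0, 0], 0.45]
    - [[-0.02, 0, 0], [0, 0, 0], 0.45]
    - [[0, 0, 0], [0, 0, 0], 0.45]
    - [[0, 0, 0], [0, 0, 0], 0.45]

```text
time_s: 53.2
position: [0.4171, 0.1375, 0.1597]
tool_rot: [-0.001, 1.0, -0.028, 0.001]
ft_force: [0.8, 0.0, 0.0]
grip_width: 0.047
```

Run:
```python
from h import *
s,p,d=snap('top','top9'); print(s['position'],s['time_s']); ondeck(s,p,d,'top')
W=cloud('top',d); z=W[...,2]; v=p.astype(int)
for a,b in((.02,.04),(-.05,0),(-.1,-.06),(-.12,-.105)):
    L=(W[...,:2]-fx(.01,0))@np.array([[np.cos(FY),-np.sin(FY)],[np.sin(FY),np.cos(FY)]]); m=(abs(L[...,0])<.004)&(L[...,1]>a)&(L[...,1]<b)&(d>0); print('bar y',a,m.sum(),np.median(z[m]).round(4))
print('mean bystander check: see picture')
c,s_=np.cos(GY),np.sin(GY); G=(W[...,:2]-GO)@np.array([[c,-s_],[s_,c]]); m=(v[...,2]>v[...,0]+40)&(abs(G[...,0])<.07)&(abs(G[...,1])<.05)&(d>0); q=np.c_[G[m],z[m]]; print('blue',m.sum(),np.percentile(q,[2,50,98],axis=0).round(4))
m=(z>.083)&(z<.094)&(np.hypot(*np.moveaxis(W[...,:2]-gx(.02,-.033),-1,0))<.035); print(cv2.minAreaRect(W[m][:,:2].astype(np.float32)))
```

```text
[0.41709748 0.13753639 0.15971273] 53.2
497 base x [-0.027  0.055] y [0.035 0.061] z 0.0059 tabtop [-0.0303  0.0492  0.0394]
510 base x [-0.032  0.055] y [-0.013  0.013] z 0.0058 tabtop [-0.0308  0.      0.0397]
523 base x [-0.032  0.054] y [-0.061 -0.035] z 0.0059 tabtop [-0.0303 -0.0459  0.0395]
bar y 0.02 31 0.049
bar y -0.05 95 0.0488
bar y -0.1 78 0.0488
bar y -0.12 27 0.0527
mean bystander check: see picture
blue 454 [[-0.0383 -0.0136  0.0412]
 [ 0.0046 -0.0006  0.0458]
 [ 0.0466  0.0118  0.0806]]
((0.5505778193473816, -0.35491394996643066), (0.04378889501094818, 0.01204223744571209), 89.15885162353516)
```

View pics/top9.png

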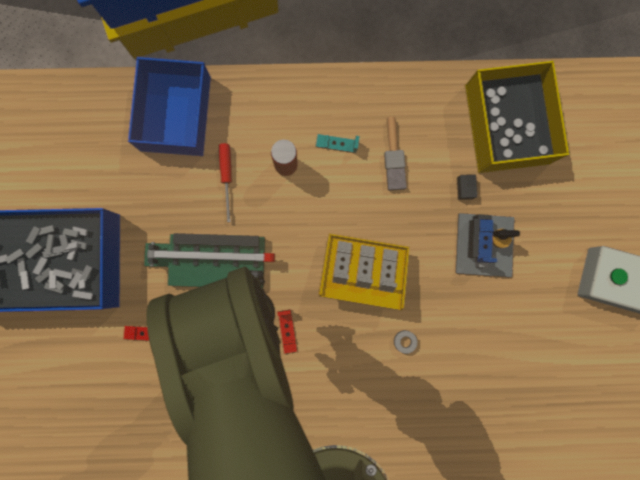

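All checks agree: bar level (49 mm along its length), three plain brackets flat on the deck, blue bracket pinned, bystanders in view unmoved. Handing in.

```bash
python3 -c "
from cell import r
print(r.finish_job())"
```

```text
the job is handed in; nothing more can be done
None
```

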